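# Refit the kiln controller's knob on its flat-sided spindle and turn it to off

### The job

The control knob of the kiln controller was pulled off for cleaning and stands on the bench. Push it back onto its flat-sided spindle, flat to flat, until it is fully home against the panel, then turn the kiln off with it: turn the knob anticlockwise until it stops at the red off mark, and let go. Leave the other things on the bench where they are.

Things in the scene. Friction and masses are not known exactly. Their poses are not given: they have to be found in the camera images.
- knob_center (a point): The loose black knob, 44 mm tall, 70 g, standing on the bench. Round foot 48 mm across, 18 mm tall; on it a bar grip 26 mm tall, 14 mm wide with parallel sides, 45 mm long, ending in a pointer nose; white line on the bar's top and nose. The point is on the knob's axis, 22 mm above its underside. z: up its axis; x: along the bar to the pointer; the bar is gripped across, along y.
- knob_bore (a point): Centre of the knob's underside, 22 mm below knob_center, same axes: the mouth of its D-shaped blind bore, 18 mm deep, 15 mm diameter, its mouth bevelled 1 mm, with the bore's flat on the pointer side (+x), 3 mm from the axis. With the knob fully home this point lies on dial_centre.
- spindle_tip (a point): Centre of the free end of the brass spindle, 14 mm diameter, 17 mm out of the panel. z: out along it; x: the way its one flat faces (2.5 mm off the axis), turning with it. Pointing the knob's x along this x, within about 10 degrees, lets it on with 0.5 mm clearance all round; a light push takes it down onto the panel. Turned otherwise it stays up on the spindle's end.
- spindle (a joint): Angle of the spindle in rad: 0 at off, where it meets a stop; grows clockwise as seen looking at the panel, to 4.7. It starts between 0.6 and 1.3, turns with light friction (0.03 N m) and stays where it is left. The fitted knob has 10 to 15 degrees of play on it either way, so the spindle lags behind the knob; at the stop the turned knob points to the off mark or a few degrees past it.
- dial_centre (a point): Centre of the dial in the panel's surface, where the spindle comes out. z: out of the panel, 30 degrees from vertical; x: straight up the slope; y: to the left as one faces the panel. Black disc, 94 mm across, white scale marks 32 to 43 mm from the centre, and a broader red off mark half-way between x and y (45 degrees left of up-slope).
- controller: Kiln controller, fixed to the bench: blue-grey case 190 mm deep (x), 220 mm wide (y), origin under its centre, front towards -x. Front edge 45 mm high; from there the grey panel slopes back and up at 30 degrees to 140 mm. Beside the dial only a pilot lamp, a rocker switch and a fuse holder, under 10 mm high. Turned up to 0.35 rad from facing the robot.
- foil_center (a point): Bystander: roll of copper foil lying flat, 76 mm diameter, 8 mm high, open in the middle. The point is its centre, 4 mm up.
- flux_center (a point): Bystander: white flux bottle with red cap and green label, 48 mm diameter, 105 mm tall, standing. The point is on its axis, 52 mm up.
- pliers: Bystander: pliers with blue handles lying flat, 190 mm long, up to 65 mm wide, 14 mm high. Origin at the bench, near the middle; x towards the jaws.
- glass_blue: Bystander: piece of blue glass lying flat, 100 x 70 mm, 4 mm thick. Origin under its middle.
- glass_amber: Bystander: piece of amber glass lying flat, 120 x 90 mm, 4 mm thick. Origin under its middle.
- glass_black: Bystander: piece of black glass lying flat, 120 x 110 mm, 4 mm thick. Origin under its middle.
- glass_cutter: Bystander: pencil-shaped brass glass cutter lying flat, 155 mm long, 16 mm thick. Origin on the bench under its middle, x along it.
Mind the look-alikes: they are no part of the job. Of the things like the part that bears knob_center, leave any that is green or pink; of the rest the smaller one is meant.

How it is judged (in metres and radians):
On the way:
1. the knob is fully home on the spindle, flat to flat, before the spindle has been turned to off (z of knob_center in the frame of dial_centre between 0.018 and 0.025 m and distance between knob_center and dial_centre below 0.026 m and angle between the x axis of knob_center and the x axis of spindle_tip, either way round below 0.35 rad and value of joint spindle above 0.3 rad), for 0.2 s.
At the end, for the whole second after the job is handed in: The knob is fully home on the spindle (its underside within 3 mm of the panel, centred within 4 mm, square to the panel within 7 degrees, its flat on the spindle's flat), the spindle is at off within 0.25 rad (half a scale division), and the knob is let go and still (z of knob_center in the frame of dial_centre between 0.018 and 0.025 m and x of knob_center in the frame of dial_centre between -0.004 and 0.004 m and y of knob_center in the frame of dial_centre between -0.004 and 0.004 m and angle between the x axis of knob_center and the x axis of spindle_tip, either way round below 0.35 rad and angle between the z axis of knob_center and the z axis of dial_centre, either way round below 0.12 rad and value of joint spindle below 0.25 rad and contact force between the fingers and knob below 0.1 N and linear speed of knob below 0.02 m/s); the robot touches nothing.
It fails at once if a bystander on the bench was pushed more than 40 mm from its place (distance of any of foil_center, flux_center, pliers, glass_blue, glass_amber, glass_black, glass_cutter from where it was at the start of the episode above 0.04 m).
It also fails if it takes over 48 s, if anything falls off the work surface, if the arm or the gripper's body presses on something with over 40 N, if the wrist force passes 120 N, or if a joint passes its speed limit or range.

### The arm

A 6-joint arm with a two-finger parallel gripper is mounted at the origin on the work surface. World frame = base frame: x ahead of the robot, y to its left, z up, the work surface at z = 0. Lengths are in mm, angles in rad, forces in N, time in s.
With the tool pointing down it reaches from about 325 to 750 mm from the base axis. Payload 7.6 kg.
Tool frame: the origin (TCP) lies where the fingers leave the gripper's body, on its centre line; the fingertips stand 73 mm ahead of it and the grasp point (between the pads) lies env.grasp_offset ahead of it (env.grasp_offset is the distance from the TCP to the grasp point, in mm); z points along the fingers, y is the line along which they close (so a half turn about z gives the same grasp; the last joint's range is limited). The gripper opens to 85 mm and grips with 20 to 120 N. Pads are 22 mm wide; open, the fingers measure 114 mm over their backs; the gripper's body (76 mm by 85 mm) begins 54 mm behind the grasp point. The pads swing forward as they close: fully open they stand 13 mm farther back than shut.
Start: joints at [-1.388, 0.052, 1.401, -0, 1.689, -0.07], TCP at [131.334, -508.321, 303.923] pointing down, gripper open.
Joint ranges: [-2.9, 2.9], [-0.91, 2.17], [0.12, 2.37], [-1.06, 4.2], [0.26, 2.73], [-2.93, 2.93]. Speed limits (rad/s): [2.57, 2.57, 3.01, 3.14, 3.14, 3.14].

### API

Orientations are given as [roll, pitch, yaw] about the fixed x, y, z axes, in that order (R = Rz(yaw) Ry(pitch) Rx(roll)).
In Python, from plant import env gives the robot as it stands. The module is installed in compiled form; this text tells all that it offers.
- The arm moves only by the tool jog_arm, never from a script. Its argument "commands" is text: rows parted by semicolons, each of 4 numbers parted by spaces: the shift along the world's x, y, z in mm, then the turn about the world's z in rad. A call has 1 to 5 rows; each row shifts and turns the commanded pose from where the row before left it; what a row does not reach is not made up. A row lasts 1/12 s, in which the tool goes at most 41.7 mm and 7.16 degrees, less where a joint would pass 70% of its speed; a pose out of reach is approached as far as the arm can. A call with a gripper value outside its range is refused whole. "jaw" is the gripper's target within -1 to 1 (shut at 1, half-way at 0, fully open at -1), set as the call begins (left out, the last holds). The fingers move at their own pace and stop on an object; "squeeze" is the grip in N (left out, the last holds). Time passes only in rows, so rows that do not move let the fingers close. It gives the time, the measured TCP pose, the force, the opening and the grip force at its end, in the units of the state.
- env.observe(): the state, without advancing time (a new reading comes with each control period).
- env.camera(name): name is "scene" or "side" or "wrist"; returns a dict with "frame" (480x640x3 uint8, red, green, blue), "vertical_fov" (degrees; the focal length in pixels is half the picture's height over the tangent of half this angle, whatever the lens; pixels are square), "cx", "cy" (the principal point, pixels), "distortion" ([k1, k2, p1, p2, k3] as OpenCV has them; the pictures are not rectified), "rvec" (rotation vector, rad) and "tvec" (3), from world to camera coordinates, as OpenCV has them; the wrist camera has in their place "hand_eye" (4x4, takes a point from camera to tool coordinates, whose origin is the TCP and whose axes are the flange's). Camera axes: x right, y down, z forward; pixel columns grow to the right and rows downward; lengths in mm; the calibration is good to about 2 mm. A picture is of the moment at which its call begins: read the wrist's pose just before it. There is no depth.
- env.finish_job(): hands the job in; it is judged then, once.
Trained networks look in a picture, given as the dict that the camera call returned (one of the last four; its "shot" number tells which), for a name from the list of things; names that differ only in an ending like _2 or _b are one class to them, and where a whole thing is asked for, a point or a joint stands for the part that bears it (a point fixed in the world has none). Each returns a list of dicts, best first, with "conf" (0 to 1); they miss things now and then, are a little off and sometimes report something else, mostly with a low value. They report only what shows in the picture. A call takes as long as a camera call. They do not tell look-alikes from the thing itself.
- env.masks_of(picture, name): "pixels" (480x640 bool, what is visible of it) and "box" ([left, top, right, bottom] in pixels, round what is visible of it).
The state is a dict: "time_s": time; "joint_positions": joint angles; "joint_velocities": joint speeds; "joint_efforts": joint torques, N m; "eef_pos": TCP position; "tool_rot": TCP orientation; "wrist_force": force on the tool from outside, world axes, zero at the start; "wrist_torque": the same for the moment, N m; "width": opening from 0.0 (shut) to 1.0 (fully open); "finger_force": force on a finger pad.
Only numpy, scipy, OpenCV 4.12 (cv2) and the standard library are available. Lean on these libraries where they do the work, as an engineer would, in place of code of your own. Each camera call takes 0.05 s, during which the arm holds its last target. There are 200 camera calls.

## Working session

There is one attempt and no reset: what is moved stays moved. The work goes in short steps, Python scripts to look and compute and a tool call to move; the robot and the scene stay as the last step left them, time stands still between calls to the robot, and variables do not carry over. Pictures are saved under pics/ and viewed, at most 10 in all, crops included, and the job is handed in when it is done.

Besides the shell and the picture viewer there is one more tool, called after "Request:" as a command line: name --argument value ..., lists and objects as JSON in quotes. jog_arm: Moves the arm, as the interface text tells. Its arguments: {"type":"object","properties":{"commands":{"type":"string"},"jaw":{"type":"number"},"squeeze":{"type":"number"}},"required":["commands"]}

```bash
mkdir -p pics
cat > h.py <<'E'
import numpy as np, cv2
from plant import env
from scipy.spatial.transform import Rotation as R
def cam(n):
    s=env.observe(); c=env.camera(n)
    f=240/np.tan(np.radians(c["vertical_fov"])/2)
    c["K"]=np.array([[f,0,c["cx"]],[0,f,c["cy"]],[0,0,1.]]); c["D"]=np.array(c["distortion"],float)
    if "rvec" in c and c["rvec"] is not None:
        c["Rw"]=cv2.Rodrigues(np.array(c["rvec"],float))[0]; c["t"]=np.array(c["tvec"],float).ravel()
    else:
        T=np.eye(4);T[:3,:3]=R.from_euler("xyz",s["tool_rot"]).as_matrix();T[:3,3]=s["eef_pos"]
        M=np.linalg.inv(T@np.array(c["hand_eye"])); c["Rw"]=M[:3,:3]; c["t"]=M[:3,3]
    return c
def save(c,name,crop=None,k=1):
    im=c["frame"][:,:,::-1]
    if crop: l,t,r,b=crop; im=im[t:b,l:r]
    cv2.imwrite("pics/"+name,cv2.resize(im,None,fx=k,fy=k,interpolation=cv2.INTER_CUBIC))
def proj(c,P):
    return cv2.projectPoints(np.array(P,float).reshape(-1,1,3),cv2.Rodrigues(c["Rw"])[0],c["t"],c["K"],c["D"])[0].reshape(-1,2)
def ray(c,uv):
    p=cv2.undistortPoints(np.array(uv,float).reshape(-1,1,2),c["K"],c["D"]).reshape(-1,2)
    d=np.c_[p,np.ones(len(p))]@c["Rw"]; return -c["Rw"].T@c["t"], d
def onz(c,uv,z=0):
    o,d=ray(c,uv); return o+d*((z-o[2])/d[:,2])[:,None]
E
python3 - <<'E'
from h import *
print(env.grasp_offset, env.observe()["tool_rot"])
a=cam("scene");b=cam("side")
save(a,"scene.png");save(b,"side.png")
for c,n in((a,"scene"),(b,"side")):
    for nm in ("knob_center","controller","spindle","dial_centre","flux_center"):
        try:
            for m in env.masks_of(c,nm): print(n,nm,round(m["conf"],2),m["box"])
        except Exception as e: print(nm,e)
E
```

```text
53.900000000000006 [-3.14002321e+00 -1.16761009e-04  2.52770194e-01]
scene knob_center 0.86 [260.6, 246.3, 293.4, 284.1]
scene knob_center 0.78 [256.1, 225.4, 281.3, 257.7]
scene knob_center 0.67 [249.5, 204.6, 270.8, 229.8]
scene knob_center 0.55 [251.9, 172.4, 278.0, 203.3]
scene knob_center 0.24 [512.2, 263.7, 561.9, 301.2]
scene controller 0.64 [300.4, 249.4, 437.5, 354.9]
scene spindle 0.4 [375.6, 258.5, 382.3, 267.6]
scene dial_centre 0.85 [318.3, 248.9, 434.7, 287.1]
scene flux_center 0.92 [199.2, 217.5, 226.6, 265.1]
side knob_center 0.8 [402.1, 230.8, 424.0, 258.3]
side knob_center 0.74 [352.9, 229.5, 378.1, 256.6]
side knob_center 0.64 [447.6, 230.7, 478.1, 264.1]
side knob_center 0.6 [317.7, 225.7, 345.6, 259.2]
side controller 0.87 [187.5, 204.1, 327.4, 337.6]
side controller 0.3 [263.6, 252.4, 273.2, 262.6]
side spindle 0.58 [266.2, 254.2, 273.1, 261.3]
side dial_centre 0.68 [187.1, 204.8, 328.8, 337.1]
side dial_centre 0.64 [207.1, 210.4, 323.9, 316.5]
side flux_center 0.67 [353.7, 186.9, 375.5, 230.9]
side flux_center 0.58 [373.5, 327.1, 395.5, 390.1]
```

View pics/scene.png

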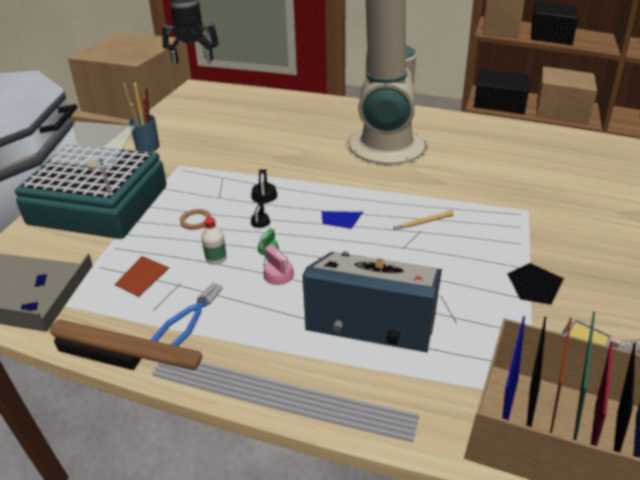

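View pics/side.png

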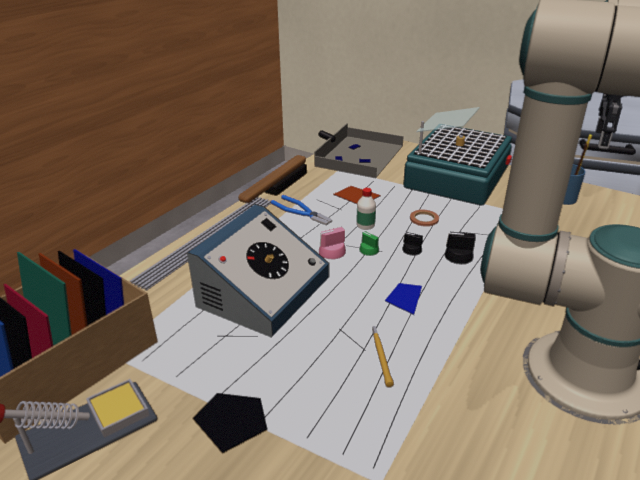

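Candidates: pink (side 333,242) and green (369,243) are excluded. The two black ones are at side (413,243) / scene (260,217) and side (462,247) / scene (264,188), and the smaller is the first. I'll confirm this in a crop, together with the dial.

Run:
```python
from h import *
a=cam("scene");b=cam("side")
def tri(pa,pb):
    o1,d1=ray(a,[pa]);o2,d2=ray(b,[pb]);d1=d1[0];d2=d2[0]
    s=np.linalg.lstsq(np.c_[d1,-d2],o2-o1,rcond=None)[0]
    p,q=o1+d1*s[0],o2+d2*s[1]; return (p+q)/2,np.linalg.norm(p-q)
print("small",tri((260,217),(413,243)),"big",tri((264,188),(462,247)))
print("foot", onz(b,[[413,250]],4), onz(a,[[260,223]],4))
print("spindle",tri((379,263),(269.5,258)))
print("flux",onz(b,[[366,226]]),"pink",tri((277,266),(333,242)),"green",tri((268,241),(369,243)))
im=b["frame"][:,:,::-1]
l=cv2.resize(im[200:340,180:335],None,fx=3.6,fy=3.6,interpolation=cv2.INTER_CUBIC)
r=cv2.resize(im[220:270,395:485],None,fx=2.6,fy=2.6,interpolation=cv2.INTER_CUBIC)
o=np.zeros((l.shape[0],l.shape[1]+r.shape[1],3),np.uint8);o[:,:l.shape[1]]=l;o[:r.shape[0],l.shape[1]:]=r
cv2.imwrite("pics/crop1.png",o)
```

```text
small (array([ 444.66153592, -195.05381184,   16.07106543]), np.float64(7.845028219224306)) big (array([ 336.1175798 , -230.73037174,   22.55275445]), np.float64(8.898348488346885))
foot [[ 439.22904475 -191.09937147    4.        ]] [[ 456.08633174 -188.996521      4.        ]]
spindle (array([620.28767914, 128.98964784,  97.38899538]), np.float64(3.222126668142158))
flux [[ 5.91540980e+02 -2.33541403e+02 -1.13686838e-13]] pink (array([603.1567934 , -88.05733729,  22.95519999]), np.float64(6.500619131371627)) green (array([ 530.97999518, -136.99913295,   20.52035135]), np.float64(2.1698963640925593))
```

View pics/crop1.png

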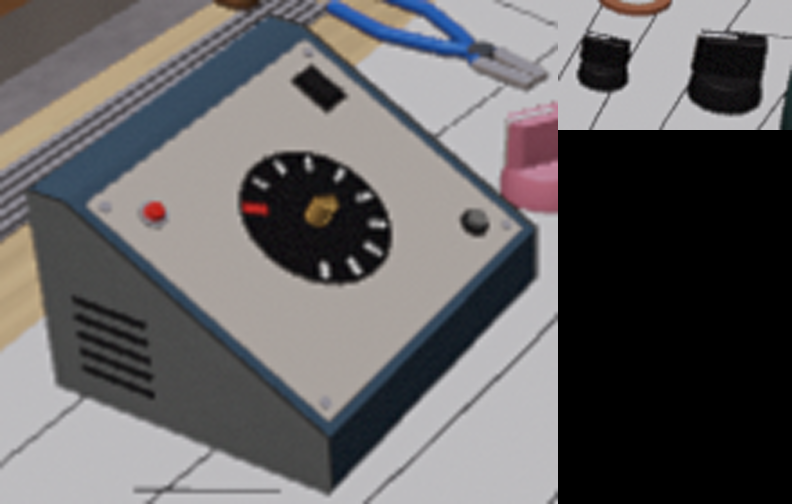

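The crop shows the small knob at left and the clearly larger one at right, so the small one is the target, near (447,-192). The dial has its red mark at left, and the spindle sits at about (620,129,97). Moving the wrist camera over the knob.

Request:
jog_arm --commands "28 28 0 0; 28 28 0 0; 28 28 0 0; 28 28 0 0; 28 28 0 0" --jaw -1 --squeeze 20

```text
time_s: 1.12
eef_pos: [272.2, -366.8, 304.0]
tool_rot: [3.141, -0.0, 0.252]
wrist_force: [0.7, -0.0, 0.1]
width: 1.002
finger_force: 0.0
```

Request:
jog_arm --commands "28 28 0 0; 28 28 0 0; 28 28 0 0; 28 28 0 0; 20 28 0 0"

```text
time_s: 1.53
eef_pos: [404.8, -226.5, 304.0]
tool_rot: [3.141, -0.001, 0.253]
wrist_force: [0.4, -0.8, 1.0]
width: 1.004
finger_force: 0.0
```

Run:
```python
from h import *
w=cam("wrist");save(w,"w1.png")
s=env.observe();print(s["time_s"],s["eef_pos"],s["tool_rot"],np.round(w["hand_eye"],2).tolist(),w["vertical_fov"])
for m in env.masks_of(w,"knob_center"): 
    x=m["box"];print(m["conf"],x,onz(w,[[(x[0]+x[2])/2,(x[1]+x[3])/2]],20))
```

```text
1.5833 [ 406.98234504 -222.60900422  303.99137413] [-3.13969577e+00 -2.53666141e-03  2.57840314e-01] [[0.0, -0.96, -0.28, 71.13], [1.0, 0.0, -0.0, -0.51], [0.0, -0.28, 0.96, -69.95], [0.0, 0.0, 0.0, 1.0]] 70.59298008750037
0.79 [280.5, 240.0, 335.4, 320.8] [[ 336.12404092 -230.63961029   20.        ]]
0.77 [277.3, 154.0, 325.8, 198.8] [[ 445.11402834 -196.65803513   20.        ]]
0.69 [200.9, 0.2, 262.5, 22.7] [[576.06870357 -97.63065481  20.        ]]
0.64 [244.2, 42.5, 290.5, 101.2] [[ 532.9820235  -141.31326089   20.        ]]
```

View pics/w1.png

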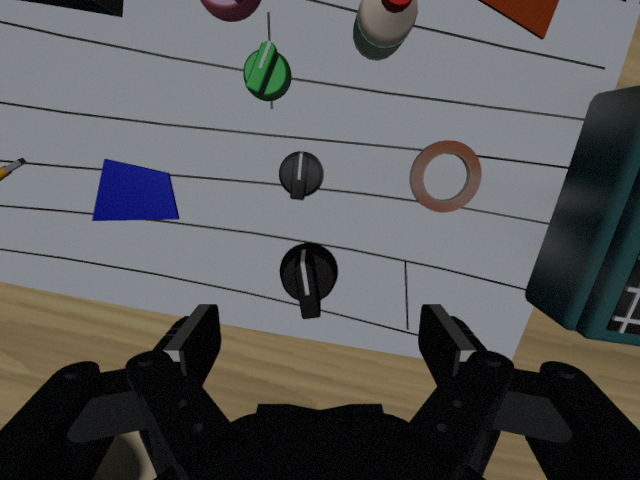

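Request:
jog_arm --commands "-15 10 -30 0; -15 10 -30 0; 0 0 -20 0; 0 0 0 0"

```text
time_s: 1.97
eef_pos: [371.2, -207.5, 219.6]
tool_rot: [-3.136, 0.005, 0.252]
wrist_force: [-0.5, -0.1, -0.6]
width: 0.997
finger_force: 0.0
```

Run:
```python
from h import *
w=cam("wrist");m=[m for m in env.masks_of(w,"knob_center")]
for q in m: print(q["conf"],q["box"])
c=proj(w,[[445,-196,22]])[0].astype(int); print(c, env.observe()["eef_pos"])
l,t=max(c[0]-60,0),max(c[1]-60,0)
print(l,t); save(w,"w2.png",(l,t,l+120,t+120),5)
import pickle; pickle.dump({k:w[k] for k in("frame","K","D","Rw","t")},open("w2.pkl","wb"))
```

```text
0.82 [254.0, 1.3, 318.3, 45.4]
0.76 [299.4, 234.9, 375.9, 336.6]
0.72 [298.4, 112.1, 362.5, 175.1]
0.6 [471.8, 98.3, 568.3, 197.6]
[331 145] [ 373.21601826 -208.82461655  224.53694943]
271 85
```

View pics/w2.png

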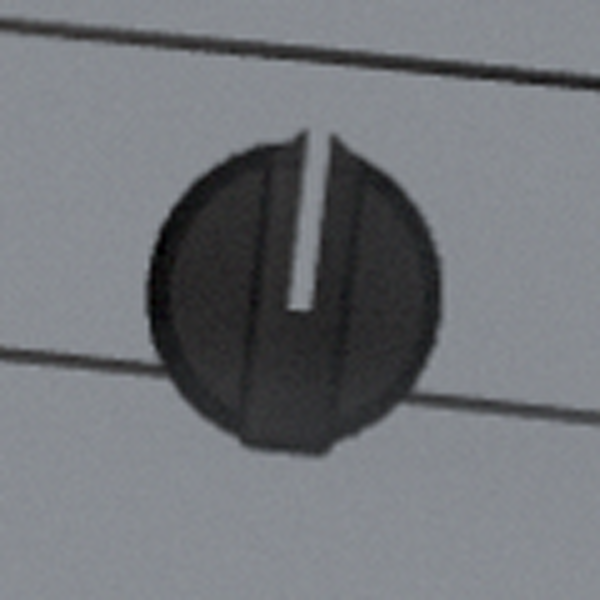

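The knob shows its pointer toward the image's top. The line runs from crop (300,310) to the nose at (319,128), and the foot is centred at about (295,293).

Run:
```python
from h import *
import pickle; w=pickle.load(open("w2.pkl","rb"))
f=lambda x,y:(271+(x+.5)/5-.5,85+(y+.5)/5-.5)
P=onz(w,[f(300,310),f(319,128)],44);d=P[1]-P[0]
print(P,np.arctan2(d[1],d[0]))
# bar sides on top
Q=onz(w,[f(268,175),f(245,440),f(362,178),f(330,450)],44);print(Q)
for a,b in((0,1),(2,3)): d=Q[a]-Q[b];print(np.arctan2(d[1],d[0]))
# foot top rim circle z=18 left/right extremes
print(onz(w,[f(165,300),f(441,290)],18), onz(w,[f(148,290),f(441,300)],9))
```

```text
[[ 443.92855884 -195.23364108   44.        ]
 [ 467.64313581 -191.56841849   44.        ]] 0.1533423761279689
[[ 460.04747283 -186.41003205   44.        ]
 [ 424.80036116 -192.27786895   44.        ]
 [ 462.89214478 -198.92921473   44.        ]
 [ 426.47778258 -204.30704202   44.        ]]
0.16496422774427347
0.14662437661643077
[[ 440.55480778 -175.37707644   18.        ]
 [ 452.61594796 -216.00723734   18.        ]] [[ 441.37487026 -171.93147503    9.        ]
 [ 451.55169002 -217.31274326    9.        ]]
```

Request:
jog_arm --commands "24 5 0 -0.1; 24 4 -20 0; 23 4 -35 0; 0 0 -35 0; 0 0 0 0" --jaw -0.3

```text
time_s: 2.48
eef_pos: [443.0, -194.5, 129.5]
tool_rot: [-3.136, 0.007, 0.154]
wrist_force: [-1.3, -0.3, -0.8]
width: 0.652
finger_force: 0.0
```

Request:
jog_arm --commands "0 0 -20 0; 0 0 -15 0; 0 0 0 0; 0 0 0 0"

```text
time_s: 2.82
eef_pos: [444.7, -196.2, 101.5]
tool_rot: [3.14, -0.001, 0.152]
wrist_force: [-0.5, -0.4, -0.4]
width: 0.653
finger_force: 0.0
```

Request:
jog_arm --commands "0 0 0 0; 0 0 0 0; 0 0 0 0; 0 0 0 0; 0 0 0 0" --jaw 1 --squeeze 25

```text
time_s: 3.23
eef_pos: [444.7, -195.8, 100.7]
tool_rot: [3.14, -0.002, 0.153]
wrist_force: [-0.7, -0.0, 6.8]
width: 0.159
finger_force: 25.6
```

Request:
jog_arm --commands "0 0 0 0; 0 0 15 0; 0 0 40 0; 0 0 40 0; 0 0 40 0"

```text
time_s: 3.65
eef_pos: [443.6, -195.0, 235.7]
tool_rot: [-3.141, 0.001, 0.153]
wrist_force: [-0.3, -0.3, -0.6]
width: 0.158
finger_force: 24.6
```

Request:
jog_arm --commands "0 30 25 0; 0 40 0 0; 0 40 0 0; 0 40 0 0; 0 40 0 0"

```text
time_s: 4.07
eef_pos: [443.6, -3.7, 259.6]
tool_rot: [3.141, -0.001, 0.152]
wrist_force: [1.3, 0.1, -0.6]
width: 0.156
finger_force: 24.7
```

Request:
jog_arm --commands "20 38 5 0; 20 38 5 0; 24 36 0 0; 0 0 0 0; 0 0 0 0"

```text
time_s: 4.48
eef_pos: [505.9, 104.1, 267.9]
tool_rot: [3.141, 0.002, 0.156]
wrist_force: [-0.6, -0.6, -0.9]
width: 0.159
finger_force: 24.7
```

Run:
```python
from h import *
w=cam("wrist");save(w,"w3.png");s=env.observe();print(s["eef_pos"],s["tool_rot"])
for n in("spindle","dial_centre","controller","knob_center"):
    for q in env.masks_of(w,n): print(n,q["conf"],q["box"])
import pickle; pickle.dump({k:w[k] for k in("frame","K","D","Rw","t")},open("w3.pkl","wb"))
```

```text
[505.60954492 102.90708115 268.2670527 ] [3.14121729e+00 1.66873090e-03 1.54162763e-01]
spindle 0.67 [299.4, 63.8, 322.4, 89.7]
dial_centre 0.79 [145.6, 2.2, 493.6, 190.2]
controller 0.91 [125.6, 1.6, 514.7, 200.0]
controller 0.3 [1.8, 146.7, 62.1, 264.8]
knob_center 0.79 [533.1, 213.5, 598.2, 267.9]
knob_center 0.67 [539.2, 369.4, 612.3, 440.3]
knob_center 0.58 [494.7, 120.6, 597.9, 191.4]
```

View pics/w3.png

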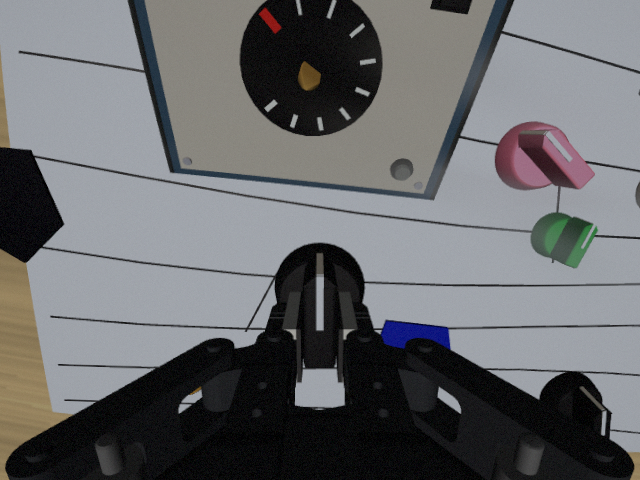

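The panel is in view: disc centre about (311,65), red mark (271,20), spindle tip about (309,76), front corners (173,172) and (433,197). The knob hangs straight in the pads.

```bash
cat > fit.py <<'E'
from h import *
import pickle; from scipy.optimize import least_squares
w=pickle.load(open("w3.pkl","rb"))
Q=onz(w,[(173,172),(433,197)],45);d=Q[0]-Q[1];print("corners",Q,np.linalg.norm(d),"yaw",np.arctan2(-d[0],d[1]))
g=cv2.cvtColor(w["frame"],cv2.COLOR_RGB2GRAY);hsv=cv2.cvtColor(w["frame"],cv2.COLOR_RGB2HSV)
m=(g<70).astype(np.uint8);m[140:]=0;m[:,:235]=0;m[:,390:]=0
m=cv2.morphologyEx(m,cv2.MORPH_CLOSE,np.ones((15,15)))
c=max(cv2.findContours(m,0,2)[0],key=cv2.contourArea)[:,0].astype(float)
c=c[(c[:,1]>4)]
red=((hsv[...,0]<6)|(hsv[...,0]>174))&(hsv[...,1]>150);red[60:]=0;red[:,:240]=0;red[:,300:]=0
rc=np.array([np.nonzero(red)[1].mean(),np.nonzero(red)[0].mean()]);print("red",rc,red.sum())
def frame(yaw):
    x=np.array([np.cos(yaw)*np.cos(np.pi/6),np.sin(yaw)*np.cos(np.pi/6),.5]);y=np.array([-np.sin(yaw),np.cos(yaw),0]);return x,y,np.cross(x,y)
th=np.linspace(0,2*np.pi,720)
def res(p):
    x,y,n=frame(p[3]);o=p[:3]
    q=proj(w,o+47*(np.cos(th)[:,None]*x+np.sin(th)[:,None]*y))
    r=np.sqrt(((c[:,None]-q[None])**2).sum(2)).min(1)
    e=proj(w,[o+37.5*(x+y)/2**.5])[0]-rc
    cr=o-0  # front corners lie on the panel plane
    pl=[(Q[i]-o)@n*2 for i in(0,1)]
    return np.r_[np.clip(r,0,4)/3,e*2,pl]
r=least_squares(res,[610,129,85,.1],diff_step=1e-4);p=r.x
print("dial",p,r.cost);x,y,n=frame(p[3]);o=p[:3]
print("tip",o+17*n,"proj c,tip",proj(w,[o,o+17*n]))
print("corner local",[((q-o)@x,(q-o)@y) for q in Q])
np.save("dial.npy",p)
if __name__=="__main__":
    im=w["frame"][:,:,::-1].copy()
    for a in proj(w,o+47*(np.cos(th)[:,None]*x+np.sin(th)[:,None]*y)): cv2.circle(im,tuple(int(v) for v in a),0,(0,255,0),-1)
    cr=im[0:145,225:400]; cv2.imwrite("pics/dialfit.png",cv2.resize(cr,None,fx=4.1,fy=4.1,interpolation=cv2.INTER_CUBIC))
E
python3 fit.py
```

```text
corners [[540.04459501 236.44856533  45.        ]
 [553.57503842  12.5100273   45.        ]] 224.34692267429494 yaw 0.06034698037404536
red [269.95737705  20.97377049] 305
dial [6.26586810e+02 1.29813298e+02 9.09193875e+01 5.93576288e-02] 2.5086961599598854
tip [618.10177969 129.30905458 105.64181932] proj c,tip [[310.24341571  70.1901122 ]
 [308.40962609  79.3837676 ]]
corner local [(np.float64(-92.2970659218808), np.float64(111.5813914368299)), (np.float64(-92.10484471134114), np.float64(-112.76542144024451))]
```

View pics/dialfit.png

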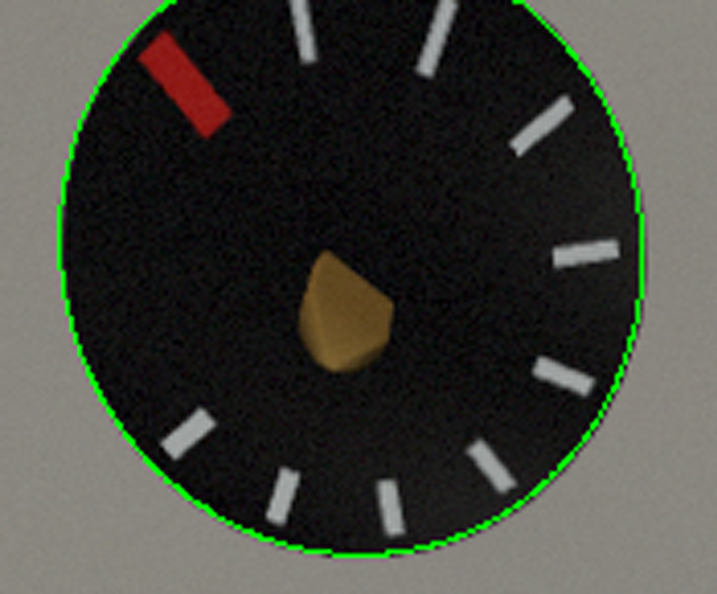

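```bash
python3 - <<'E' | tail -4
from fit import *
tip=o+17*n
def pl(uv):
    O,D=ray(w,[uv]);D=D[0];P=O+D*(((tip-O)@n)/(D@n));return (P-tip)@x,(P-tip)@y
f=lambda a,b:(225+(a+.5)/4.1-.5,(b+.5)/4.1-.5)
A=pl(f(325,250));B=pl(f(392,303));C=pl(f(335,372));D2=pl(f(300,325))
print(A,B,C,D2)
dx,dy=B[0]-A[0],B[1]-A[1]
phi=np.arctan2(-dx,dy) ; phi=np.arctan2(dx,-dy)
print("normal angle deg",np.degrees(np.arctan2(-dy*1.0,dx)),np.hypot(dx,dy))
N=np.array([-dy,dx])/np.hypot(dx,dy);print(N,np.degrees(np.arctan2(N[1],N[0])),"offset",N@np.array(A),N@np.array(B))
E
```

```text
corner local [(np.float64(-92.2970659218808), np.float64(111.5813914368299)), (np.float64(-92.10484471134114), np.float64(-112.76542144024451))]
(np.float64(10.802328271591303), np.float64(3.4300029570858452)) (np.float64(4.26289496832105), np.float64(-7.107013275420221)) (np.float64(-6.959996450802536), np.float64(0.9108187067704542)) (np.float64(-0.3577499815807458), np.float64(6.689379153169953))
normal angle deg 121.82437032410995 12.401326502113248
[ 0.84966848 -0.52731724] -31.824370324109967 offset 7.369698133756911 7.369698133756912
```

```bash
cat > sp.py <<'E'
from fit import *
h=hsv.astype(int);br=((h[...,0]>8)&(h[...,0]<30)&(h[...,1]>110)&(h[...,2]>40));br[:40]=0;br[110:]=0;br[:,:280]=0;br[:,345:]=0
S=8;B=cv2.resize(br[40:110,280:345].astype(np.float32),None,fx=S,fy=S,interpolation=cv2.INTER_LINEAR)>.5
out=[]
for ph in range(-60,31,2):
    a=np.linspace(0,2*np.pi,120);pts=np.c_[np.minimum(7*np.cos(a),2.5),7*np.sin(a)]
    k=np.radians(ph);pts=pts@np.array([[np.cos(k),np.sin(k)],[-np.sin(k),np.cos(k)]])
    P=np.vstack([o+z*n+pts[:,:1]*x+pts[:,1:]*y for z in(0,17)])
    q=proj(w,P)
    best=0
    for du in np.arange(-2,2.1,.5):
        for dv in np.arange(-2,2.1,.5):
            m=np.zeros(B.shape,np.uint8)
            hu=cv2.convexHull(np.float32((q+[du+.5-280,dv+.5-40])*S)).astype(np.int32)
            cv2.fillConvexPoly(m,hu,1);m=m>0
            i=(m&B).sum()/(m|B).sum()
            if i>best:best=i;bd=(du,dv)
    out.append((round(best,3),ph,bd))
print(sorted(out)[::-1][:10]); print(br.sum(),np.argwhere(br).min(0),np.argwhere(br).max(0))
v=w["frame"][58:96,294:328].astype(int).sum(2)//3
print("\n".join(" ".join("%3d"%t for t in r) for r in v[::2,::1]))
E
python3 sp.py|tail -21
```

```text
[(np.float64(0.953), -32, (np.float64(0.0), np.float64(-0.5))), (np.float64(0.952), -30, (np.float64(0.0), np.float64(-0.5))), (np.float64(0.948), -28, (np.float64(0.0), np.float64(-0.5))), (np.float64(0.947), -34, (np.float64(0.0), np.float64(-0.5))), (np.float64(0.942), -26, (np.float64(0.0), np.float64(-0.5))), (np.float64(0.94), -36, (np.float64(0.0), np.float64(-0.5))), (np.float64(0.936), -24, (np.float64(0.0), np.float64(-0.5))), (np.float64(0.932), -38, (np.float64(0.0), np.float64(-0.5))), (np.float64(0.93), -22, (np.float64(0.0), np.float64(-0.5))), (np.float64(0.924), -20, (np.float64(0.0), np.float64(-0.5)))]
483 [ 61 298] [ 90 320]
 14  11  14  10   7  15  14  21  14   9  15  15  16   3   8   8   9   9  11   5   9  17  17  15  16  12   6   6  14  12  13  12  16  10
  7  21  20  10  15  13   4   6   7   9  10   1   6   6   9  12  17  13  13  13  10  10  13  17  17  10  11  12  16  12  11  11  15  18
 10  13  18   7   6  10  11   6  17  60  68  61  39  18  12  17  11   4  13   8  16   7  11  11  16   9  14   7   5   5  14  20  15   9
 10  18  17  12   9  17  18  33  75  72
[... 1436 characters left out ...]
  17  15   9  10  17
 18  19  14   5  12   8  22  50  64  79  88  85  86  82  82  82  79  79  69  62  48  37  34  28   9   8  13   9  10  17   9  19  16  14
 17   3  20  11   0  15  13  19  41  62  85  87  88  85  75  73  62  58  48  36  36  18  12  15   8  20  16  15  14   9  17  18   8   4
 16  19  18  20  16  21  19  15   8  11  21  34  50  44  40  34  30  21  20  11  23  13   4  13   7   3  10   7  14  16  17  17  12  11
 19  17  20   4   7   6  19  21  15  19  13  12  21  15  17  22  16   8  17  18  21  15  12  16  14  16  12  18  12  17  16   9  11   9
 12  22  11  10  17  20  19  13  19  21  11  14  14  21  21  17  13  15  21  21  16  19  16  21  10  12  18  17   6  17  11  19  19  18
```

```bash
python3 - <<'E' | tail -12
from fit import *
b=cam("side");a=cam("scene")
print("blue corners",onz(b,[(386,296),(397,284),(421,285),(413,313)]).round())
print("cutter",onz(b,[(374,328),(390,384)]).round(), "black",onz(b,[(205,400),(268,410)]).round())
s=env.observe();print(s["eef_pos"])
L=onz(w,[(319.5,330),(320,253)],268-73-0+18);print("line on top",L)
E
```

```text
[308.40962609  79.3837676 ]]
corner local [(np.float64(-92.2970659218808), np.float64(111.5813914368299)), (np.float64(-92.10484471134114), np.float64(-112.76542144024451))]
blue corners [[414.  -3.   0.]
 [413. -54.   0.]
 [367. -79.   0.]
 [340.  17.   0.]]
cutter [[386. 101.   0.]
 [291. 217.   0.]] black [[542. 420.   0.]
 [438. 380.   0.]]
[505.56746084 101.63327495 269.37013057]
line on top [[505.89891644 104.58060325 213.        ]
 [538.7638641  109.5703211  213.        ]]
```

Request:
jog_arm --commands "-15 -6 -35 0; -15 -6 -40 0; 0 0 -40 0; 0 0 -30 0; 0 0 0 0"

```text
time_s: 5.25
eef_pos: [472.6, 89.8, 119.1]
tool_rot: [-3.141, 0.011, 0.152]
wrist_force: [-1.0, 0.6, -1.3]
width: 0.158
finger_force: 24.7
```

Request:
jog_arm --commands "0 0 -15 0; 0 0 -4 0; 0 0 0 0; 0 0 0 0"

```text
time_s: 5.58
eef_pos: [477.0, 90.7, 108.0]
tool_rot: [3.141, -0.002, 0.153]
wrist_force: [1.1, 0.1, -0.7]
width: 0.158
finger_force: 24.7
```

Request:
jog_arm --commands "0 0 -3 0; 0 0 -2 0; 0 0 0 0; 0 0 0 0"

```text
time_s: 5.92
eef_pos: [476.3, 90.8, 101.5]
tool_rot: [3.142, -0.0, 0.153]
wrist_force: [-0.2, -0.1, -1.0]
width: 0.155
finger_force: 24.7
```

Request:
jog_arm --commands "0 0 -1 0; 0 0 0 0; 0 0 0 0; 0 0 0 0" --jaw -0.7

```text
time_s: 6.25
eef_pos: [476.3, 90.8, 100.3]
tool_rot: [3.141, -0.0, 0.153]
wrist_force: [-0.4, -0.2, 0.6]
width: 0.715
finger_force: 0.0
```

Request:
jog_arm --commands "-30 -5 30 0.1; -35 -6 30 0.1; 0 0 30 0.1; 0 0 30 0.1; 0 0 0 0.1"

```text
time_s: 6.67
eef_pos: [417.3, 80.7, 222.9]
tool_rot: [3.136, -0.009, 0.658]
wrist_force: [0.8, -0.3, 1.8]
width: 0.847
finger_force: 0.0
```

Run:
```python
from h import *
w=cam("wrist");s=env.observe();print(s["eef_pos"],s["tool_rot"])
ms=env.masks_of(w,"knob_center")
for q in ms: print(q["conf"],q["box"])
c=proj(w,[[476,91,30]])[0];print(c)
l,t=int(max(c[0]-60,0)),int(max(c[1]-60,0));print(l,t);save(w,"w4.png",(l,t,l+120,t+120),5)
import pickle; pickle.dump({k:w[k] for k in("frame","K","D","Rw","t")},open("w4.pkl","wb"))
```

```text
[416.76112414  80.62943735 220.13739639] [ 3.13755882 -0.00629072  0.66355921]
0.95 [561.3, 148.6, 640.0, 233.2]
0.9 [325.1, 148.2, 382.7, 208.2]
0.68 [466.9, 429.1, 531.0, 480.0]
0.64 [549.7, 258.5, 633.9, 318.6]
[354.49936087 178.91181955]
294 118
```

View pics/w4.png

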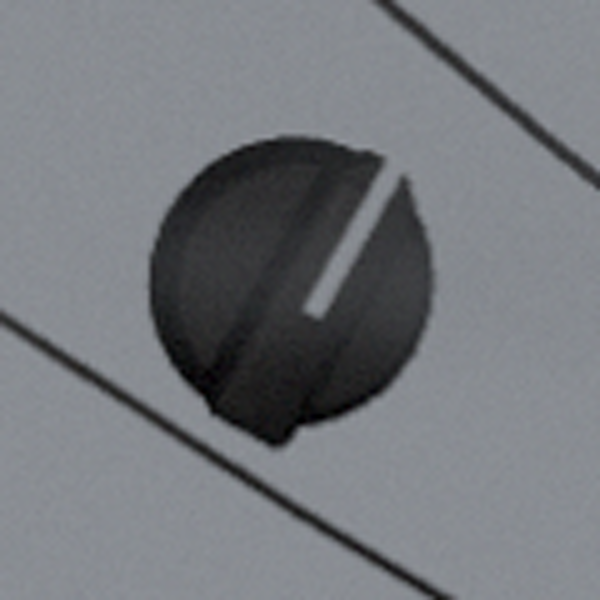

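The knob stands free. Its line runs from crop (315,315) to (393,160), about 30° clockwise of tool x, as planned.

Run:
```python
from h import *
import pickle; w=pickle.load(open("w4.pkl","rb"))
f=lambda x,y:(294+(x+.5)/5-.5,118+(y+.5)/5-.5)
P=onz(w,[f(315,315),f(393,160)],44);d=P[1]-P[0];print(P,np.arctan2(d[1],d[0]),np.linalg.norm(d))
s=env.observe();print(s["eef_pos"],s["tool_rot"])
# circle at z~9 fit by silhouette extremes
print(onz(w,[f(150,285),f(434,280)],14).mean(0),onz(w,[f(293,135),f(290,428)],9).mean(0))
```

```text
[[475.82882082  90.80485062  44.        ]
 [499.49731792  95.80066607  44.        ]] 0.20802105772286808 24.189996426365074
[416.06916598  80.56558518 217.88790806] [ 3.13973000e+00 -2.86708010e-03  6.53842076e-01]
[477.96426129  92.98767255  14.        ] [477.73222957  92.30004807   9.        ]
```

```bash
cat > line.py <<'E'
from h import *
def line(w,P,z=44):
    c=proj(w,[P])[0].astype(int);l,t=c-45
    im=cv2.cvtColor(w["frame"],cv2.COLOR_RGB2GRAY)[t:t+90,l:l+90]
    dark=cv2.morphologyEx((im<80).astype(np.uint8),cv2.MORPH_CLOSE,np.ones((9,9)))
    n,lab,st,ce=cv2.connectedComponentsWithStats(((im>95)&(dark>0)).astype(np.uint8))
    k=1+np.argmax(st[1:,4]);ys,xs=np.nonzero(lab==k)
    vx,vy,x0,y0=cv2.fitLine(np.float32(np.c_[xs,ys]),2,0,.01,.01).ravel()
    tt=(xs-x0)*vx+(ys-y0)*vy
    e=np.array([[x0+vx*q+l,y0+vy*q+t] for q in(tt.min(),tt.max())]);e=e[np.argsort(-e[:,1])]
    p=onz(w,e,z);d=p[1]-p[0];return e,p,np.arctan2(d[1],d[0]),np.linalg.norm(d)
if __name__=="__main__":
    for i in range(2):
        w=cam("wrist");s=env.observe();print(line(w,[476,91,36]),s["eef_pos"],s["tool_rot"])
E
python3 line.py
```

```text
(array([[352.24852119, 211.21768445],
       [323.19547421, 190.86587108]]), array([[454.34957716,  79.71339935,  44.        ],
       [453.12759524, 105.42938979,  44.        ]]), np.float64(1.6182789787749587), np.float64(25.745007361506584)) [415.58099679  80.49130265 216.41826199] [ 3.14132290e+00 -2.88213250e-04  6.50194096e-01]
(array([[352.29235889, 210.24390658],
       [325.53641423, 190.55344931]]), array([[454.02510409,  80.15676073,  44.        ],
       [453.5140264 , 104.10352506,  44.        ]]), np.float64(1.5921353315949864), np.float64(23.952217485206326)) [415.3066153   80.47030987 215.60479626] [-3.14096235e+00  1.21776892e-03  6.49615028e-01]
```

```bash
sed -i 's/np.ones((9,9))/np.ones((7,7))/; s/k=1+np.argmax(st\[1:,4\])/g=[i for i in range(1,n) if st[i,4]>20]; k=min(g,key=lambda i:np.hypot(*(ce[i]-[48,38])))/' line.py; python3 line.py
```

```text
(array([[359.6962475 , 175.82972603],
       [375.83973058, 147.03129433]]), array([[475.64695104,  91.32451656,  44.        ],
       [497.520535  ,  94.75926495,  44.        ]]), np.float64(0.15575536269407356), np.float64(22.141616285795447)) [415.21118735  80.45575527 215.21577137] [-3.14046339e+00  1.99538027e-03  6.49921406e-01]
(array([[359.81964143, 175.89901481],
       [376.47789683, 146.14774706]]), array([[475.39952599,  91.27691344,  44.        ],
       [497.93092428,  94.8388098 ,  44.        ]]), np.float64(0.15678838426289218), np.float64(22.81120370850183)) [415.21752198  80.46614155 215.12471057] [-3.14035510e+00  2.23129069e-03  6.50521381e-01]
```

Request:
jog_arm --commands "30 5 -15 0; 31 6 -15 0; 0 0 -35 0; 0 0 -35 0; 0 0 0 0"

```text
time_s: 7.38
eef_pos: [472.7, 91.0, 108.3]
tool_rot: [-3.134, 0.013, 0.651]
wrist_force: [-1.4, 0.1, -2.3]
width: 0.851
finger_force: 0.0
```

Request:
jog_arm --commands "0 0 -20 0; 0 0 -10 0; 0 0 0 0; 0 0 0 0; 0 0 0 0"

```text
time_s: 7.8
eef_pos: [477.3, 91.6, 88.0]
tool_rot: [3.14, -0.002, 0.653]
wrist_force: [0.7, 0.3, 0.0]
width: 0.849
finger_force: 0.0
```

Request:
jog_arm --commands "-1 -0.5 -9 0; 0 0 0 0; 0 0 0 0; 0 0 0 0; 0 0 0 0"

```text
time_s: 8.22
eef_pos: [475.8, 91.0, 77.7]
tool_rot: [3.141, -0.0, 0.653]
wrist_force: [0.5, 0.3, 0.6]
width: 0.849
finger_force: 0.0
```

Request:
jog_arm --commands "0 0 -2 0; 0 0 0 0; 0 0 0 0; 0 0 0 0; 0 0 0 0" --jaw 1 --squeeze 25

```text
time_s: 8.63
eef_pos: [475.7, 91.0, 75.6]
tool_rot: [3.141, -0.0, 0.653]
wrist_force: [-0.4, 0.1, 3.4]
width: 0.507
finger_force: 25.4
```

Request:
jog_arm --commands "0 0 0 0; 0 0 10 0; 0 0 30 0; 0 0 40 0; 0 0 30 0"

```text
time_s: 9.05
eef_pos: [475.7, 91.0, 188.3]
tool_rot: [3.141, -0.001, 0.653]
wrist_force: [0.5, 0.3, -0.7]
width: 0.508
finger_force: 25.8
```

Request:
jog_arm --commands "17 17 2 -0.119; 17 17 0 -0.119; 17 17 0 -0.119; 17 16 0 -0.119; 16 16 0 -0.118"

```text
time_s: 9.47
eef_pos: [560.4, 174.9, 187.8]
tool_rot: [3.142, -0.0, 0.053]
wrist_force: [0.4, 0.0, -0.5]
width: 0.505
finger_force: 25.8
```

Request:
jog_arm --commands "0 0 0 0; 0 0 -10 0; 0 0 -5 0; 0 0 0 0; 0 0 0 0"

```text
time_s: 9.88
eef_pos: [558.9, 173.3, 171.7]
tool_rot: [3.141, 0.002, 0.059]
wrist_force: [-0.6, -1.1, 0.6]
width: 0.506
finger_force: 25.8
```

Request:
jog_arm --commands "0 0 -12 0; 0 0 -10 0; 0 0 -5 0; 0 0 -3 0; 0 0 0 0"

```text
time_s: 10.3
eef_pos: [559.0, 173.7, 141.8]
tool_rot: [3.141, 0.003, 0.059]
wrist_force: [-4.5, -1.9, 5.1]
width: 0.502
finger_force: 26.2
```

Request:
jog_arm --commands "0 0 -2 0; 0 0 -2 0; 0 0 -2 0; 0 0 0 0"

```text
time_s: 10.63
eef_pos: [559.0, 173.3, 136.8]
tool_rot: [3.14, 0.003, 0.058]
wrist_force: [-8.2, -4.4, 8.5]
width: 0.504
finger_force: 25.6
```

Request:
jog_arm --commands "0 0 -2 0; 0 0 -2 0; 0 0 -2 0; 0 0 0 0; 0 0 0 0"

```text
time_s: 11.05
eef_pos: [559.4, 173.5, 131.1]
tool_rot: [3.14, 0.001, 0.058]
wrist_force: [-6.3, -3.1, 7.1]
width: 0.507
finger_force: 26.2
```

Request:
jog_arm --commands "0 0 -2 0; 0 0 0 0; 0 0 -1 0; 0 0 0 0"

```text
time_s: 11.38
eef_pos: [559.6, 173.6, 129.9]
tool_rot: [3.14, 0.0, 0.059]
wrist_force: [-11.7, -3.8, 17.3]
width: 0.511
finger_force: 31.8
```

Run:
```python
from h import *
s=env.observe();print(s["eef_pos"],s["wrist_force"])
b=cam("side");save(b,"s2.png",(160,170,330,300),4)
w=cam("wrist");save(w,"w5_unviewed.png")
```

```text
[559.61183603 173.59458151 129.92711706] [-11.69543405  -3.84835892  17.31772232]
```

View pics/s2.png

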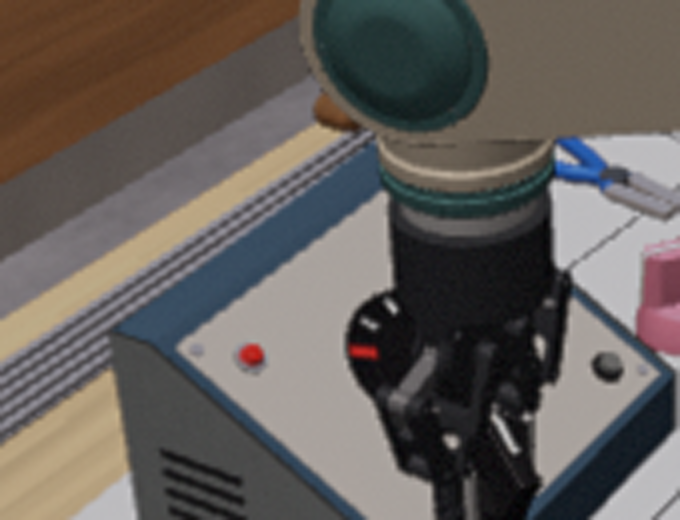

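Forces along the panel normal show that the foot is flush. Measuring the held knob's axis and direction in the dial frame from the wrist picture.

```bash
cat > kn.py <<'E'
from h import *
p=np.load("dial.npy");yaw=p[3];o=p[:3]
x=np.array([np.cos(yaw)*np.cos(np.pi/6),np.sin(yaw)*np.cos(np.pi/6),.5]);y=np.array([-np.sin(yaw),np.cos(yaw),0]);n=np.cross(x,y)
def knob(w,P,hgt=44,half=60):
    """line ends in dial coordinates; P: guess of the top's centre (world)"""
    c=proj(w,[P])[0].astype(int);l,t=np.maximum(c-half,0)
    im=cv2.cvtColor(w["frame"],cv2.COLOR_RGB2GRAY)[t:c[1]+half,l:c[0]+half]
    nn,lab,st,ce=cv2.connectedComponentsWithStats((im>95).astype(np.uint8))
    out=[]
    for k in range(1,nn):
        if not 30<st[k,4]<900: continue
        ys,xs=np.nonzero(lab==k);q=np.float32(np.c_[xs,ys])
        (cx,cy),(a,b),_=cv2.minAreaRect(q)
        if max(a,b)<3*min(a,b)+2: continue
        vx,vy,x0,y0=cv2.fitLine(q,2,0,.01,.01).ravel();tt=(xs-x0)*vx+(ys-y0)*vy
        e=np.array([[x0+vx*s+l,y0+vy*s+t] for s in(tt.min(),tt.max())])
        O,D=ray(w,e);X=O+D*((hgt-(O-o)@n)/(D@n))[:,None]
        L=np.c_[(X-o)@x,(X-o)@y,(X-o)@n];d=L[1]-L[0]
        out.append((st[k,4],e.round(1).tolist(),L[:,:2].round(1).tolist(),round(np.degrees(np.arctan2(d[1],d[0])),1),round(np.linalg.norm(d),1)))
    return c,out
E
python3 - <<'E'
from kn import *
w=cam("wrist");s=env.observe();T=s["eef_pos"]
pin=np.array(T)-[0,0,63.1];top=pin+31.5*n
print("guess local",(pin-o)@x,(pin-o)@y,(pin-o)@n)
c,r=knob(w,top);print(c);[print(q) for q in r]
cv2.imwrite("pics/w5c.png",w["frame"][max(0,c[1]-60):c[1]+60,max(0,c[0]-60):c[0]+60,::-1])
E
```

```text
guess local -67.71365422534282 47.66430315531772 11.234469998297975
[320 393]
(np.int32(361), [[347.4, 332.8], [349.2, 373.2]], [[-21.3, 40.7], [-47.1, 38.5]], np.float64(-175.1), np.float64(25.9))
(np.int32(341), [[315.3, 403.7], [352.0, 374.7]], [[-75.2, 49.8], [-48.3, 37.5]], np.float64(-24.7), np.float64(29.6))
```

Run:
```python
from h import *
w=cam("wrist");save(w,"w6.png",(220,270,420,420),4);print(env.observe()["time_s"])
import pickle; pickle.dump({k:w[k] for k in("frame","K","D","Rw","t")},open("w6.pkl","wb"))
```

```text
11.5833
```

View pics/w6.png

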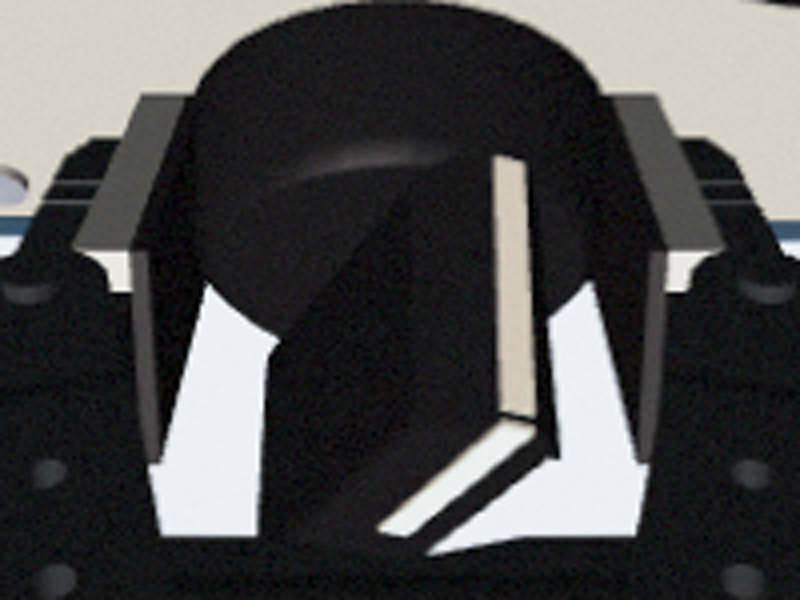

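The picture shows the knob tilted in the pads with its pointer right of up-slope. The nose line runs from crop (508,158) to (517,420), and the top line's inner end is at (392,530). Fitting its pose.

Run:
```python
from kn import *
import pickle; from scipy.optimize import least_squares
w=pickle.load(open("w6.pkl","rb"))
f=lambda a,b:(220+(a+.5)/4-.5,270+(b+.5)/4-.5)
ob=np.array([f(508,158),f(518,420),f(392,530)])
def pts(q):
    cx,cy,h0,phi,tl=q
    # knob axes: rotate dial frame about y by (tl) from 30deg
    zz=n*np.cos(tl)+x*np.sin(tl);xx=x*np.cos(tl)-n*np.sin(tl)
    dx=np.cos(phi)*xx+np.sin(phi)*y
    b=o+cx*x+cy*y+h0*n
    return np.array([b+22.5*dx+18*zz,b+22.5*dx+44*zz,b+44*zz])
for h0 in (None,0):
    g=(lambda q:np.r_[(proj(w,pts(q))-ob).ravel(),(q[2])*.3]) if h0 is None else (lambda q:np.r_[(proj(w,pts(np.r_[q[:2],0,q[3:]]))-ob).ravel()])
    r=least_squares(g,[-68,47,0,-.5,0]);print(r.x.round(2),np.degrees(r.x[3:]).round(1),r.fun.round(1))
```

```text
[-67.33  48.85   3.24  -0.48   0.07] [-27.4   4.1] [-1.2  0.2  0.9  0.1  0.1 -0.3  1. ]
[-7.18800e+01  4.86500e+01 -1.73605e+03 -4.90000e-01  4.00000e-02] [-27.9   2.3] [-1.2  2.   0.5  0.2  0.7 -3.3]
```

Request:
jog_arm --commands "-3 0 5 0; -5 0 9 0; -5 0 9 0; 0 0 0 0"

```text
time_s: 11.92
eef_pos: [546.7, 174.4, 152.8]
tool_rot: [-3.141, -0.003, 0.059]
wrist_force: [0.2, 0.5, -0.5]
width: 0.503
finger_force: 25.9
```

Request:
jog_arm --commands "10 -8 10 0; 20 -14 12 0; 20 -14 12 0; 10 -8 0 0; 0 0 0 0"

```text
time_s: 12.33
eef_pos: [608.4, 128.3, 185.3]
tool_rot: [3.141, -0.003, 0.057]
wrist_force: [0.3, -0.3, -1.4]
width: 0.501
finger_force: 25.9
```

Request:
jog_arm --commands "0 0 0 0; 0 0 0 0"

```text
time_s: 12.5
eef_pos: [606.0, 130.5, 183.6]
tool_rot: [-3.142, 0.002, 0.059]
wrist_force: [-0.2, 0.0, -1.6]
width: 0.505
finger_force: 25.9
```

Request:
jog_arm --commands "3 -2 2 0; 0 0 0 0; 0 0 0 0; 0 0 0 0"

```text
time_s: 12.83
eef_pos: [609.5, 128.3, 186.4]
tool_rot: [3.142, 0.0, 0.059]
wrist_force: [-0.8, 0.3, -0.7]
width: 0.505
finger_force: 25.9
```

```bash
cat > rel.py <<'E'
from kn import *
s=env.observe();T=np.array(s["eef_pos"]);h=np.array([621.3,129.0,164.3]);d=T-h
print("t",s["time_s"],T.round(1),"local off x,y,n",(d@x).round(1),(d@y).round(1),(d@n).round(1),"F",np.round(s["wrist_force"],1),"tau",np.round(s["wrist_torque"],2),s["width"])
F=np.array(s["wrist_force"]);print("F local",(F@x).round(1),(F@y).round(1),(F@n).round(1))
E
python3 rel.py
python3 - <<'E'
from kn import *
w=cam("wrist");T=np.array(env.observe()["eef_pos"]);pin=T-[0,0,63.1]
c,r=knob(w,pin+31.5*n,44+24.5,75)
print(c);[print(q) for q in r]
E
```

```text
t 12.8333 [609.5 128.3 186.4] local off x,y,n 0.8 0.0 25.1 F [-0.8  0.3 -0.7] tau [ 0.    0.01 -0.02] 0.5051038934235554
F local -1.0 0.4 -0.2
[321 393]
(np.int32(450), [[347.0, 317.9], [349.0, 370.1]], [[53.8, -7.0], [22.2, -9.6]], np.float64(-175.4), np.float64(31.7))
(np.int32(342), [[315.3, 402.6], [351.3, 372.0]], [[-7.6, 1.7], [20.8, -10.5]], np.float64(-23.2), np.float64(30.9))
```

Request:
jog_arm --commands "0.3 0 -2.2 0; 1 0 -1.7 0; 1 0 -1.7 0; 1 0 -1.7 0; 0 0 0 0"

```text
time_s: 13.3
eef_pos: [613.0, 128.0, 178.5]
tool_rot: [3.141, 0.001, 0.059]
wrist_force: [-0.8, 0.0, -0.3]
width: 0.509
finger_force: 25.9
```

Request:
jog_arm --commands "1 0 -1.7 0; 0 0 0 0; 1 0 -1.7 0; 0 0 0 0; 0 0 0 0"

```text
time_s: 13.72
eef_pos: [615.3, 127.9, 175.9]
tool_rot: [3.141, -0.001, 0.059]
wrist_force: [1.4, -0.6, 0.0]
width: 0.503
finger_force: 25.9
```

```bash
python3 rel.py
```

```text
t 13.7167 [615.3 127.9 175.9] local off x,y,n 0.6 -0.8 13.1 F [ 1.4 -0.6  0. ] tau [-0.1  -0.48 -0.03] 0.5025718485968158
F local 1.2 -0.7 -0.7
```

Request:
jog_arm --commands "1 0.3 -1.7 0; 0 0 0 0; 1 0.2 -1.7 0; 0 0 0 0; 0 0 0 0"

```text
time_s: 14.13
eef_pos: [617.3, 128.4, 172.6]
tool_rot: [3.141, -0.001, 0.059]
wrist_force: [3.9, -1.6, 1.9]
width: 0.507
finger_force: 26.1
```

```bash
python3 rel.py
```

```text
t 14.1333 [617.3 128.4 172.6] local off x,y,n 0.7 -0.3 9.2 F [ 3.9 -1.6  1.9] tau [-0.18 -0.72 -0.04] 0.5067769082812947
F local 4.2 -1.8 -0.3
```

Request:
jog_arm --commands "1.3 0 -1.6 0; 0 0 0 0; 1.2 0 -1.6 0; 0 0 0 0; 0 0 0 0"

```text
time_s: 14.55
eef_pos: [619.5, 128.5, 168.9]
tool_rot: [3.141, -0.0, 0.059]
wrist_force: [4.3, -0.1, 1.4]
width: 0.506
finger_force: 26.1
```

```bash
python3 rel.py
```

```text
t 14.55 [619.5 128.5 168.9] local off x,y,n 0.8 -0.4 4.9 F [ 4.3 -0.1  1.4] tau [-0.17 -0.57  0.02] 0.5055582221279107
F local 4.4 -0.4 -1.0
```

Request:
jog_arm --commands "1.2 0 -1.6 0; 0 0 0 0; 1.1 0 -1.6 0; 0 0 0 0; 0 0 0 0"

```text
time_s: 14.97
eef_pos: [621.7, 128.5, 165.5]
tool_rot: [3.141, 0.001, 0.059]
wrist_force: [3.0, -0.8, 0.1]
width: 0.507
finger_force: 25.9
```

Request:
jog_arm --commands "0.8 0 -1.4 0; 0 0 0 0; 0 0 0 0"

```text
time_s: 15.22
eef_pos: [622.1, 128.6, 164.9]
tool_rot: [3.141, 0.002, 0.059]
wrist_force: [-3.9, -1.6, 4.7]
width: 0.504
finger_force: 27.2
```

```bash
python3 rel.py
```

```text
t 15.2167 [622.1 128.6 164.9] local off x,y,n 0.9 -0.5 0.1 F [-3.9 -1.6  4.7] tau [-0.25  0.5  -0.01] 0.5037220919867114
F local -1.1 -1.4 6.1
```

Request:
jog_arm --commands "0.4 0 -0.9 0; 0 0 0 0; 0 0 0 0; 0 0 0 0"

```text
time_s: 15.55
eef_pos: [622.2, 128.6, 164.8]
tool_rot: [3.141, 0.002, 0.059]
wrist_force: [-9.0, -1.4, 10.5]
width: 0.506
finger_force: 28.8
```

Request:
jog_arm --commands "0 0 0 0; 0 0 0 0; 0 0 0 0; 0 0 0 0" --jaw -0.7

```text
time_s: 15.88
eef_pos: [622.7, 128.6, 162.9]
tool_rot: [3.142, 0.001, 0.059]
wrist_force: [0.1, -0.7, -0.5]
width: 0.849
finger_force: 0.0
```

Request:
jog_arm --commands "0 0 10 0; 0 0 30 0; -30 0 40 0; -40 0 30 0; 0 0 0 0"

```text
time_s: 16.3
eef_pos: [562.9, 129.1, 270.2]
tool_rot: [-3.14, -0.01, 0.06]
wrist_force: [0.0, -0.6, 0.8]
width: 0.846
finger_force: 0.0
```

Run:
```python
from kn import *
for i in range(2):w=cam("wrist")
print(env.observe()["eef_pos"],env.observe()["time_s"])
c,r=knob(w,o+44*n,44,60)
print(c);[print(q) for q in r]
print("exp nose base/top",proj(w,[o+44*n,o+44*n+22.5*(np.cos(.48)*x-np.sin(.48)*y)]))
save(w,"w7_unviewed.png")
```

```text
[564.46897153 128.69661073 264.62047264] 16.4
[325 204]
(np.int32(275), [[326.7, 208.7], [347.1, 154.9]], [[-3.4, -1.0], [34.2, -11.6]], np.float64(-15.7), np.float64(39.1))
(np.int32(50), [[370.7, 156.7], [384.3, 153.4]], [[33.2, -24.7], [35.2, -31.9]], np.float64(-74.0), np.float64(7.5))
(np.int32(52), [[367.9, 177.4], [380.9, 180.5]], [[19.7, -24.5], [17.7, -32.2]], np.float64(-104.8), np.float64(8.0))
(np.int32(809), [[265.0, 259.0], [384.0, 260.4]], [[-49.8, 42.9], [-51.3, -43.4]], np.float64(-91.0), np.float64(86.3))
exp nose base/top [[325.12281286 204.35582545]
 [343.55736595 176.9762777 ]]
```

```bash
cat > way.py <<'E'
from kn import *
def wp(deg,gap=0,ht=30,r=16):
    a=np.radians(deg);e=np.cos(a)*x+np.sin(a)*y;q=-np.sin(a)*x+np.cos(a)*y
    return o+r*e-(21.5+gap)*q+ht*n+[0,0,73], yaw+np.arctan2(np.sin(a),np.cos(a)*np.cos(np.pi/6))
if __name__=="__main__":
    prev=None
    for d,g in [(-28,10)]+[(k,0) for k in range(-28,65,7)]:
        P,yw=wp(d,g); print(d,g,P.round(1),round(yw,3),"" if prev is None else (np.r_[P-prev[0],yw-prev[1]]).round(2));prev=(P,yw)
    s=env.observe();print(s["eef_pos"],s["tool_rot"],s["joint_positions"])
E
python3 way.py
python3 - <<'E'
from kn import *
w=cam("wrist");c,r=knob(w,o+44*n,44,60);print(c,r[:1])
E
```

```text
-28 10 [613.1  93.6 189.6] -0.491 
-28 0 [616.7 102.7 191.9] -0.491 [3.53 9.06 2.35 0.  ]
-21 0 [619.4 103.5 193.5] -0.358 [2.72 0.85 1.6  0.13]
-14 0 [622.  104.8 195.1] -0.221 [2.61 1.23 1.55 0.14]
-7 0 [624.5 106.4 196.5] -0.081 [2.45 1.59 1.47 0.14]
0 0 [626.7 108.3 197.9] 0.059 [2.26 1.93 1.37 0.14]
7 0 [628.8 110.5 199.2] 0.2 [2.04 2.23 1.25 0.14]
14 0 [630.5 113.  200.3] 0.34 [1.78 2.51 1.11 0.14]
21 0 [632.  115.8 201.2] 0.477 [1.5  2.75 0.96 0.14]
28 0 [633.2 118.7 202. ] 0.61 [1.19 2.94 0.79 0.13]
35 0 [634.1 121.8 202.6] 0.739 [0.87 3.09 0.61 0.13]
42 0 [634.6 125.  203. ] 0.864 [0.54 3.2  0.42 0.12]
49 0 [634.8 128.3 203.3] 0.985 [0.19 3.26 0.22 0.12]
56 0 [634.7 131.5 203.3] 1.101 [-0.15  3.27  0.02  0.12]
63 0 [634.2 134.8 203.1] 1.215 [-0.5   3.23 -0.18  0.11]
[564.46897153 128.69661073 264.62047264] [-3.14122025 -0.00437721  0.05921036] [ 1.60411093e-01  2.15758265e-01  1.29991358e+00 -7.18120344e-05
  1.62152837e+00  1.67199245e+00]
[324 204] [(np.int32(311), [[326.4, 209.6], [346.5, 154.0]], [[-3.7, -1.1], [34.8, -11.3]], np.float64(-14.9), np.float64(39.8))]
```

Request:
jog_arm --commands "10 -8 0 -0.11; 10 -8 0 -0.11; 10 -8 0 -0.11; 10 -8 -10 -0.11; 9 -6 -15 -0.11" --jaw 1 --squeeze 20

```text
time_s: 16.87
eef_pos: [615.0, 89.7, 236.2]
tool_rot: [3.141, -0.0, -0.497]
wrist_force: [0.2, 0.0, 0.4]
width: 0.138
finger_force: 0.0
```

Request:
jog_arm --commands "0 0 -15 0; 0 0 -15 0; 0 0 0 0; 0 0 0 0; 0 0 0 0"

```text
time_s: 17.28
eef_pos: [614.0, 90.5, 207.0]
tool_rot: [3.141, 0.0, -0.491]
wrist_force: [-0.7, 0.1, 0.8]
width: 0.0
finger_force: 0.0
```

Down to height, then approach the bar's right side.

Request:
jog_arm --commands "0 0 -10 0; 0 0 -7 0; 0 0 0 0; 0 0 0 0; 0 0 0 0"

```text
time_s: 17.7
eef_pos: [613.6, 90.5, 190.1]
tool_rot: [3.142, -0.0, -0.491]
wrist_force: [0.3, 0.7, -0.2]
width: 0.003
finger_force: 0.0
```

Request:
jog_arm --commands "1.5 4 1 0; 1.5 4 1 0; 0.5 2 0.5 0; 0 0 0 0; 0 0 0 0"

```text
time_s: 18.12
eef_pos: [617.3, 100.7, 192.7]
tool_rot: [-3.141, -0.0, -0.491]
wrist_force: [1.3, 0.4, -0.1]
width: -0.003
finger_force: 0.1
```

Request:
jog_arm --commands "2.2 2.8 1 0.12; 2.6 1.2 1.5 0.12; 2.5 1.5 1.5 0.12; 2.3 1.9 1.4 0.12; 0 0 0 0.05"

```text
time_s: 18.53
eef_pos: [626.7, 107.3, 197.2]
tool_rot: [3.14, 0.001, 0.044]
wrist_force: [-0.4, -1.7, -1.6]
width: -0.001
finger_force: 1.2
```

Request:
jog_arm --commands "2 2.2 1.2 0.12; 1.8 2.5 1.1 0.12; 1.5 2.7 1 0.12; 0 0 0 0.05; 0 0 0 0"

```text
time_s: 18.95
eef_pos: [632.3, 114.6, 201.0]
tool_rot: [3.14, 0.0, 0.45]
wrist_force: [1.0, -3.8, -0.9]
width: -0.004
finger_force: 1.8
```

Request:
jog_arm --commands "1.2 2.9 0.8 0.12; 0.9 3 0.6 0.12; 0 0 0 0; 0 0 0 0"

```text
time_s: 19.28
eef_pos: [634.5, 120.0, 202.6]
tool_rot: [3.139, 0.001, 0.686]
wrist_force: [2.1, -6.1, 0.4]
width: 0.001
finger_force: 2.6
```

Request:
jog_arm --commands "0.5 3.1 0.4 0.12; 0.2 3.2 0.3 0.12; 0 0 0 0; 0 0 0 0"

```text
time_s: 19.62
eef_pos: [635.4, 126.6, 203.9]
tool_rot: [3.139, -0.0, 0.926]
wrist_force: [3.5, -4.2, 1.1]
width: -0.001
finger_force: 2.4
```

Request:
jog_arm --commands "0 2.5 0.1 0.1; 0 0 0 0; 0 1.5 0 0; 0 0 0 0; 0 0 0 0"

```text
time_s: 20.03
eef_pos: [635.5, 130.4, 204.1]
tool_rot: [3.138, -0.0, 1.025]
wrist_force: [3.6, -5.2, 1.5]
width: 0.002
finger_force: 2.7
```

Request:
jog_arm --commands "-0.2 1.5 0 0.05; 0 0 0 0; -0.2 1.5 0 0.05; 0 0 0 0; 0 0 0 0"

```text
time_s: 20.45
eef_pos: [635.2, 133.4, 204.2]
tool_rot: [3.138, -0.0, 1.126]
wrist_force: [4.1, -4.6, 1.1]
width: -0.001
finger_force: 2.7
```

Request:
jog_arm --commands "-0.2 1.5 0 0.05; 0 0 0 0; 0 0 0 0"

```text
time_s: 20.7
eef_pos: [635.1, 134.9, 204.3]
tool_rot: [3.138, 0.0, 1.176]
wrist_force: [4.1, -4.7, 1.7]
width: -0.001
finger_force: 2.7
```

```bash
cat > phi.py <<'E'
from kn import *
import sys
def score(w,name):
    g=cv2.GaussianBlur(cv2.cvtColor(w["frame"],cv2.COLOR_RGB2GRAY),(0,0),.8).astype(float);out=[]
    for d in range(-40,91,2):
        a=np.radians(d);e=np.cos(a)*x+np.sin(a)*y;q=-np.sin(a)*x+np.cos(a)*y
        t=np.linspace(3,20,12)[:,None]
        def smp(off):
            uv=proj(w,o+44*n+t*e+off*q).astype(np.float32);return cv2.remap(g.astype(np.float32),uv[:,0].reshape(1,-1).copy(),uv[:,1].reshape(1,-1).copy(),1).ravel()
        out.append((float((smp(0)-np.maximum(smp(-4.5),smp(4.5))).mean()),d))
    print(name,[(round(s),d) for s,d in sorted(out)[::-1][:5]])
for c in ("wrist","side","scene"): score(cam(c),c)
E
python3 phi.py; python3 rel.py
```

```text
wrist [(53, 12), (53, 10), (53, 14), (53, 8), (52, 16)]
side [(13, -10), (13, -12), (11, -8), (11, -14), (8, -16)]
scene [(-4, 90), (-5, 88), (-6, 86), (-8, 84), (-9, 82)]
t 20.85 [635.  134.9 204.2] local off x,y,n 32.2 5.1 27.5 F [ 3.8 -4.9  1.4] tau [-0.83 -0.67  0.04] 0.0016596971505974602
F local 3.7 -5.1 -0.5
```

Request:
jog_arm --commands "2 -6 2 0; 2 -8 10 0; 0 0 40 0; -20 0 20 0; -30 0 0 0"

```text
time_s: 21.27
eef_pos: [589.9, 121.4, 281.8]
tool_rot: [3.133, -0.005, 1.177]
wrist_force: [-0.3, -0.5, 0.4]
width: 0.002
finger_force: 0.0
```

Request:
jog_arm --commands "-30 0 0 -0.12; 0 0 0 -0.12; 0 0 0 -0.12; 0 0 0 -0.12; 0 0 0 -0.12"

```text
time_s: 21.68
eef_pos: [558.0, 121.7, 276.3]
tool_rot: [-3.141, -0.001, 0.572]
wrist_force: [-0.0, -0.2, -0.1]
width: 0.002
finger_force: 0.0
```

Request:
jog_arm --commands "0 0 0 -0.12; 0 0 0 -0.12; 0 0 0 -0.12; 0 0 0 -0.12; 0 0 0 0"

```text
time_s: 22.1
eef_pos: [558.2, 121.7, 276.1]
tool_rot: [-3.141, -0.0, 0.094]
wrist_force: [-0.4, 0.6, 1.2]
width: 0.002
finger_force: 0.0
```

```bash
python3 phi.py; python3 rel.py
python3 - <<'E'
from kn import *
w=cam("wrist");c,r=knob(w,o+44*n,44,70);print(c);[print(q) for q in r]
save(w,"w8.png")
E
```

```text
wrist [(132, -4), (130, -2), (127, -6), (117, 0), (111, -8)]
side [(5, -18), (5, -16), (4, -20), (3, -14), (1, -22)]
scene [(-10, 90), (-10, 88), (-11, 86), (-11, 2), (-12, 0)]
t 22.25 [558.2 121.8 275.7] local off x,y,n 0.8 -3.4 128.2 F [-0.3  0.2 -0.1] tau [0.01 0.01 0.08] -0.004653360209619926
F local -0.3 0.2 0.0
[317 190]
(np.int32(295), [[317.4, 194.1], [323.0, 136.9]], [[-2.6, -0.1], [37.1, -1.9]], np.float64(-2.6), np.float64(39.8))
(np.int32(51), [[363.9, 147.1], [378.1, 144.7]], [[32.0, -25.4], [33.9, -33.3]], np.float64(-76.2), np.float64(8.1))
(np.int32(589), [[246.7, 254.1], [350.0, 259.3]], [[-62.0, 52.1], [-63.1, -27.2]], np.float64(-90.8), np.float64(79.3))
```

```bash
sed -i 's/21.5+gap/13+gap/; s/r=16/r=14/; s/\[(-28,10)\]+\[(k,0) for k in range(-28,65,7)\]/[(-4,12),(-4,8)]+[(k,0) for k in range(-4,70,7)]/' way.py; python3 way.py
```

```text
-4 12 [623.7 103.7 196. ] -0.021 
-4 8 [623.7 107.7 196.2] -0.021 [0.   4.   0.14 0.  ]
-4 0 [623.7 115.7 196.4] -0.021 [0.01 8.   0.28 0.  ]
3 0 [625.  117.4 197.2] 0.12 [1.28 1.77 0.8  0.14]
10 0 [626.1 119.4 197.9] 0.26 [1.08 1.95 0.69 0.14]
17 0 [627.  121.5 198.5] 0.399 [0.87 2.09 0.57 0.14]
24 0 [627.6 123.7 198.9] 0.534 [0.64 2.2  0.44 0.14]
31 0 [628.  126.  199.2] 0.666 [0.4  2.28 0.31 0.13]
38 0 [628.2 128.3 199.4] 0.793 [0.16 2.32 0.17 0.13]
45 0 [628.1 130.6 199.4] 0.916 [-0.09  2.33  0.03  0.12]
52 0 [627.7 132.9 199.3] 1.035 [-0.34  2.31 -0.11  0.12]
59 0 [627.2 135.2 199.1] 1.15 [-0.58  2.25 -0.25  0.12]
66 0 [626.4 137.3 198.7] 1.262 [-0.81  2.15 -0.39  0.11]
[558.21930335 121.88289044 275.62063891] [-3.14152357e+00 -7.19770013e-05  1.01470530e-01] [1.50318193e-01 1.92359332e-01 1.30472983e+00 6.56673892e-05
 1.64442823e+00 1.61964882e+00]
```

Approach with gap on the right side: target (623.7, 100, 196).

Request:
jog_arm --commands "22 -7 0 -0.06; 22 -7 0 -0.06; 22 -8 0 0; 0 0 -30 0; 0 0 -25 0"

```text
time_s: 22.72
eef_pos: [625.5, 99.4, 220.5]
tool_rot: [-3.141, -0.003, -0.02]
wrist_force: [-0.1, -0.2, -1.5]
width: 0.002
finger_force: 0.0
```

Request:
jog_arm --commands "0 0 -15 0; 0 0 -9 0; 0 0 0 0; 0 0 0 0; 0 0 0 0"

```text
time_s: 23.13
eef_pos: [624.8, 100.1, 198.3]
tool_rot: [-3.141, -0.003, -0.021]
wrist_force: [0.4, -0.9, 0.4]
width: -0.0
finger_force: 0.0
```

Request:
jog_arm --commands "-1 5 -1 0; 0 5 -1 0; 0 2 0 0; 0 0 0 0; 0 0 0 0"

```text
time_s: 23.55
eef_pos: [623.8, 111.2, 196.1]
tool_rot: [3.139, -0.003, -0.022]
wrist_force: [0.3, -6.1, 4.7]
width: 0.002
finger_force: 3.4
```

Request:
jog_arm --commands "0 1.5 0 0; 0 1.5 0 0; 0 0 0 0; 0 0 0 0"

```text
time_s: 23.88
eef_pos: [624.0, 113.7, 196.4]
tool_rot: [3.139, -0.004, -0.022]
wrist_force: [-0.2, -8.6, 6.0]
width: -0.002
finger_force: 4.5
```

Request:
jog_arm --commands "0 -2 3 0; 0 0 6 0; 0 0 0 0; 0 1 0 0; 0 0 0 0"

```text
time_s: 24.3
eef_pos: [623.5, 114.2, 204.4]
tool_rot: [3.141, -0.002, -0.021]
wrist_force: [-0.5, -3.2, 4.4]
width: 0.004
finger_force: 2.0
```

Request:
jog_arm --commands "0 1.5 0 0; 0 1.5 0.5 0.05; 0 0 0 0; 0 0 0 0"

```text
time_s: 24.63
eef_pos: [623.6, 116.1, 204.7]
tool_rot: [3.14, -0.002, 0.028]
wrist_force: [0.8, -6.3, 5.7]
width: -0.002
finger_force: 3.9
```

```bash
python3 phi.py; python3 rel.py
```

```text
wrist [(76, 22), (74, 20), (64, 24), (60, 18), (40, 26)]
side [(34, 4), (33, 6), (29, 2), (25, 8), (22, 0)]
scene [(-1, 22), (-2, 24), (-4, 26), (-4, 20), (-7, 90)]
t 24.7833 [623.6 116.1 204.7] local off x,y,n 21.6 -13.0 34.2 F [-0.5 -6.3  5.2] tau [-0.96 -0.09  0.04] -0.0007501444817669421
F local 1.9 -6.2 5.0
```

Request:
jog_arm --commands "0.6 2 0.4 0.12; 0.5 2 0.3 0.12; 0.3 2 0.3 0.12; 0.2 0 0 0.12; 0 0 0 0"

```text
time_s: 25.2
eef_pos: [625.7, 122.3, 205.5]
tool_rot: [3.139, -0.002, 0.514]
wrist_force: [4.0, -5.2, 2.6]
width: -0.003
finger_force: 3.6
```

Request:
jog_arm --commands "0 1.5 0 0.12; 0 0 0 0.1; 0 0 0 0; 0 0 0 0"

```text
time_s: 25.53
eef_pos: [625.9, 124.0, 205.6]
tool_rot: [3.138, -0.003, 0.729]
wrist_force: [6.0, -4.1, 2.9]
width: 0.001
finger_force: 3.6
```

```bash
python3 phi.py; python3 rel.py
```

```text
wrist [(63, 30), (62, 32), (53, 34), (51, 28), (41, 36)]
side [(24, 8), (24, 10), (22, 6), (21, 12), (17, 4)]
scene [(0, -14), (-1, -12), (-1, -16), (-2, -10), (-2, -18)]
t 25.6833 [625.9 124.  205.6] local off x,y,n 24.4 -5.3 33.7 F [ 5.1 -4.5  2.5] tau [-0.62 -0.9  -0.02] -0.002871541605962127
F local 5.4 -4.8 -0.2
```

Request:
jog_arm --commands "-0.5 2 -0.2 0.1; -0.8 2 -0.4 0.1; 0 0 0 0.05; 0 0 0 0"

```text
time_s: 26.02
eef_pos: [625.2, 127.5, 205.8]
tool_rot: [3.135, -0.002, 0.981]
wrist_force: [8.1, -6.9, 4.0]
width: -0.004
finger_force: 5.2
```

Request:
jog_arm --commands "-1 1.8 -0.5 0.1; -1 1.8 -0.5 0.1; 0 0 0 0; 0 0 0 0"

```text
time_s: 26.35
eef_pos: [623.5, 131.3, 205.7]
tool_rot: [3.133, -0.002, 1.178]
wrist_force: [7.6, -5.5, 6.2]
width: -0.002
finger_force: 5.9
```

```bash
python3 phi.py; python3 rel.py
```

```text
wrist [(21, -16), (19, 60), (18, -14), (17, 58), (17, -18)]
side [(9, 16), (9, 14), (8, 18), (8, 12), (7, 20)]
scene [(-5, 90), (-6, 88), (-7, 86), (-8, 84), (-9, 82)]
t 26.5 [623.6 131.3 205.7] local off x,y,n 22.8 2.2 34.7 F [ 8.5 -5.2  6.2] tau [-0.88 -1.4   0.07] 0.0026659062118509855
F local 10.2 -5.7 1.3
```

Request:
jog_arm --commands "-1 1 -0.5 0; 0 0 0 0; -1 1 -0.5 0; 0 0 0 0; 0 0 0 0"

```text
time_s: 26.92
eef_pos: [622.3, 132.3, 205.7]
tool_rot: [3.13, -0.002, 1.177]
wrist_force: [11.1, -8.6, 9.5]
width: -0.001
finger_force: 8.0
```

```bash
python3 phi.py; python3 rel.py
```

```text
wrist [(23, -16), (21, -14), (20, -18), (12, -20), (10, -12)]
side [(17, 20), (17, 22), (16, 18), (16, 24), (14, 16)]
scene [(-5, 90), (-6, 88), (-7, 86), (-8, 84), (-9, 82)]
t 27.0667 [622.3 132.3 205.7] local off x,y,n 21.7 3.3 35.3 F [10.5 -8.9  9.2] tau [-1.55 -1.74 -0.02] 0.00016243345401777522
F local 13.2 -9.5 3.0
```

Request:
jog_arm --commands "4 -4 4 0; 5 -5 12 0; 0 0 40 0; -20 -5 20 -0.12; -30 0 0 -0.12"

```text
time_s: 27.48
eef_pos: [580.1, 120.0, 283.1]
tool_rot: [3.136, -0.006, 0.933]
wrist_force: [0.1, 0.3, 2.0]
width: 0.002
finger_force: 0.0
```

Request:
jog_arm --commands "-20 0 0 -0.12; 0 0 0 -0.12; 0 0 0 -0.12; 0 0 0 -0.12; 0 0 0 -0.12"

```text
time_s: 27.9
eef_pos: [558.1, 120.6, 277.7]
tool_rot: [-3.141, 0.001, 0.334]
wrist_force: [0.0, -0.6, -1.3]
width: -0.004
finger_force: 0.0
```

Request:
jog_arm --commands "0 0 0 -0.12; 0 0 0 -0.12; 0 0 0 0; 0 0 0 0; 0 0 0 0"

```text
time_s: 28.32
eef_pos: [558.4, 120.3, 277.9]
tool_rot: [-3.141, 0.001, 0.103]
wrist_force: [0.4, 0.9, 0.4]
width: -0.0
finger_force: 0.0
```

```bash
python3 phi.py
python3 - <<'E'
from kn import *
w=cam("wrist");c,r=knob(w,o+44*n,44,70);print(c);[print(q) for q in r]
save(w,"w9.png");print(env.observe()["eef_pos"],env.observe()["time_s"])
import pickle; pickle.dump({k:w[k] for k in("frame","K","D","Rw","t")},open("w9.pkl","wb"))
E
```

```text
wrist [(128, 26), (124, 24), (121, 28), (112, 22), (103, 30)]
side [(5, 12), (5, 14), (3, 10), (3, 16), (1, 8)]
scene [(-8, 90), (-8, 88), (-8, 86), (-9, 84), (-9, 82)]
[314 190]
(np.int32(276), [[298.8, 140.8], [311.9, 195.3]], [[34.3, 10.0], [-3.9, 1.7]], np.float64(-167.8), np.float64(39.1))
(np.int32(50), [[360.9, 147.1], [375.1, 144.8]], [[32.1, -25.8], [34.0, -33.8]], np.float64(-76.5), np.float64(8.2))
(np.int32(47), [[358.1, 167.8], [370.7, 171.1]], [[18.2, -25.8], [16.3, -33.7]], np.float64(-103.7), np.float64(8.2))
(np.int32(681), [[243.7, 253.7], [356.0, 259.3]], [[-62.6, 53.4], [-63.9, -33.8]], np.float64(-90.8), np.float64(87.2))
[558.49552084 120.18545048 278.16458572] 28.5167
```

Run:
```python
from kn import *
import pickle; from scipy.optimize import least_squares
c=env.camera("wrist");H=np.array(c["hand_eye"])
w=pickle.load(open("w6.pkl","rb"))
f=lambda a,b:(220+(a+.5)/4-.5,270+(b+.5)/4-.5)
P=cv2.undistortPoints(np.array([f(140,95),f(190,95),f(75,248),f(133,250),f(610,95),f(660,95)],float).reshape(-1,1,2),w["K"],w["D"]).reshape(-1,2)
D=np.c_[P,np.ones(6)]@H[:3,:3].T;O=H[:3,3]
for xx in (8,11): print("tool x",xx,(O+D*((xx-O[0])/D[:,0])[:,None]).round(1).tolist())
# knob pose from w9: two bright segments (top line, nose line)
w=pickle.load(open("w9.pkl","rb"));g=cv2.GaussianBlur(cv2.cvtColor(w["frame"],cv2.COLOR_RGB2GRAY),(0,0),.8).astype(np.float32)
def val(q):
    cx,cy,h0,ph=q;e=np.cos(ph)*x+np.sin(ph)*y;u=-np.sin(ph)*x+np.cos(ph)*y;b=o+cx*x+cy*y+h0*n
    t=np.linspace(1,22,15)[:,None];hh=np.linspace(20,43,15)[:,None]
    S=lambda off:np.vstack([b+44*n+t*e+off*u,b+22.7*e+hh*n+off*u])
    r=lambda off:cv2.remap(g,*[v.reshape(1,-1).copy() for v in proj(w,S(off)).astype(np.float32).T],1).ravel()
    return r(0).mean()-.5*(r(-3.5)[:15].mean()+r(3.5)[:15].mean())
best=max((val((cx,cy,h0,np.radians(ph))),cx,cy,h0,ph) for cx in np.arange(-5,3,1) for cy in np.arange(-2,3,1) for h0 in (0,2,4,6) for ph in range(10,75,3))
print(best)
```

```text
tool x 8 [[8.0, -30.5, 74.3], [8.0, -24.7, 74.3], [8.0, -30.1, 39.6], [8.0, -24.7, 39.3], [8.0, 23.7, 74.4], [8.0, 29.5, 74.3]]
tool x 11 [[11.0, -29.1, 67.4], [11.0, -23.6, 67.4], [11.0, -28.7, 34.4], [11.0, -23.6, 34.1], [11.0, 22.6, 67.5], [11.0, 28.1, 67.5]]
(np.float32(132.77223), np.int64(2), np.int64(0), 6, 22)
```

```bash
sed -i 's/13+gap/14+gap/; s/ht=30/ht=28/; s/\[(-4,12),(-4,8)\]+\[(k,0) for k in range(-4,70,7)\]/[(24,12)]+[(k,0) for k in range(24,76,7)]/' way.py; python3 way.py
```

```text
24 12 [633.9 112.2 199.9] 0.534 
24 0 [629.  122.8 197.4] 0.534 [-4.87 10.69 -2.44  0.  ]
31 0 [629.5 125.2 197.8] 0.666 [0.49 2.34 0.36 0.13]
38 0 [629.7 127.6 198. ] 0.793 [0.24 2.4  0.22 0.13]
45 0 [629.7 130.  198.1] 0.916 [-0.02  2.42  0.07  0.12]
52 0 [629.5 132.4 198. ] 1.035 [-0.27  2.4  -0.07  0.12]
59 0 [628.9 134.8 197.8] 1.15 [-0.52  2.35 -0.22  0.12]
66 0 [628.2 137.  197.4] 1.262 [-0.77  2.26 -0.36  0.11]
73 0 [627.2 139.2 196.9] 1.371 [-1.    2.14 -0.5   0.11]
[558.50746627 120.14536388 278.1879739 ] [3.14153288e+00 1.18072049e-04 9.98586173e-02] [ 1.47272934e-01  1.91252431e-01  1.30087941e+00 -5.42783770e-05
  1.64958159e+00  1.61820637e+00]
```

Request:
jog_arm --commands "25 -4 0 0.11; 25 -4 0 0.11; 25 -2 0 0.11; 0 0 -30 0.1; 0 0 -25 0"

```text
time_s: 28.98
eef_pos: [635.0, 109.8, 223.2]
tool_rot: [3.14, -0.003, 0.534]
wrist_force: [0.1, -0.3, -1.2]
width: 0.002
finger_force: 0.0
```

Request:
jog_arm --commands "0 0 -15 0; 0 0 -8 0; 0 0 0 0; 0 0 0 0; 0 0 0 0"

```text
time_s: 29.4
eef_pos: [634.1, 110.2, 202.3]
tool_rot: [3.14, -0.003, 0.529]
wrist_force: [-0.3, -0.3, 0.5]
width: 0.0
finger_force: 0.0
```

Request:
jog_arm --commands "-1 3 -2 0; -2 5 -1.5 0; -2 4.5 -1.5 0; 0 0 0 0; 0 0 0 0"

```text
time_s: 29.82
eef_pos: [629.3, 122.5, 197.3]
tool_rot: [3.138, -0.004, 0.529]
wrist_force: [3.1, -3.2, 5.0]
width: 0.0
finger_force: 2.8
```

Request:
jog_arm --commands "0.5 2.3 0.4 0.13; 0.2 2.4 0.2 0.12; 0 2.4 0.1 0.12; 0 0 0 0; 0 0 0 0"

```text
time_s: 30.23
eef_pos: [630.1, 129.5, 197.6]
tool_rot: [3.138, -0.002, 0.894]
wrist_force: [3.3, -3.3, 3.6]
width: 0.0
finger_force: 3.3
```

Request:
jog_arm --commands "-0.3 2.4 -0.1 0.12; 0 0 0 0; -0.5 2.3 -0.2 0.12; 0 0 0 0; 0 0 0 0"

```text
time_s: 30.65
eef_pos: [629.6, 134.0, 197.6]
tool_rot: [3.136, -0.001, 1.134]
wrist_force: [6.3, -3.7, 4.3]
width: -0.003
finger_force: 3.9
```

```bash
python3 phi.py; python3 rel.py
```

```text
wrist [(37, 64), (35, 62), (29, 66), (28, 60), (16, 68)]
side [(55, 46), (54, 48), (49, 50), (46, 44), (42, 52)]
scene [(-4, 90), (-5, 88), (-6, 86), (-7, 84), (-8, 82)]
t 30.8 [629.6 134.  197.6] local off x,y,n 24.1 4.5 24.5 F [ 5.2 -4.6  3.8] tau [-0.66 -0.94  0.09] 0.0014080508032650709
F local 6.1 -4.9 0.8
```

Request:
jog_arm --commands "-0.8 2.2 -0.4 0.11; 0 0 0 0; -1 1.5 -0.5 0.05; 0 0 0 0; 0 0 0 0"

```text
time_s: 31.22
eef_pos: [628.4, 137.4, 197.5]
tool_rot: [3.133, -0.001, 1.293]
wrist_force: [8.1, -5.0, 6.8]
width: 0.0
finger_force: 5.3
```

Request:
jog_arm --commands "-1 1.2 -0.5 0; 0 0 0 0; -1 1 -0.5 0; 0 0 0 0; 0 0 0 0"

```text
time_s: 31.63
eef_pos: [626.9, 139.0, 197.3]
tool_rot: [3.131, -0.001, 1.292]
wrist_force: [8.7, -7.0, 8.2]
width: 0.004
finger_force: 6.6
```

```bash
python3 phi.py; python3 rel.py
```

```text
wrist [(7, 20), (5, 18), (5, 22), (3, 24), (3, 16)]
side [(52, 64), (51, 62), (47, 66), (42, 60), (39, 68)]
scene [(-1, 10), (-1, 12), (-1, 8), (-2, 14), (-2, 6)]
t 31.7833 [626.9 139.  197.3] local off x,y,n 21.9 9.6 25.5 F [ 8.8 -8.   8.9] tau [-1.27 -1.43  0.04] -0.0017566072149267436
F local 11.6 -8.5 3.5
```

Request:
jog_arm --commands "4 -3 3 0; 6 -4 10 0; 0 0 40 0; -20 -5 30 -0.12; -30 0 0 -0.12"

```text
time_s: 32.2
eef_pos: [586.3, 128.3, 283.7]
tool_rot: [3.133, -0.007, 1.048]
wrist_force: [-0.3, -0.2, 2.3]
width: -0.002
finger_force: 0.0
```

Request:
jog_arm --commands "-25 -5 0 -0.12; 0 0 0 -0.12; 0 0 0 -0.12; 0 0 0 -0.12; 0 0 0 -0.12"

```text
time_s: 32.62
eef_pos: [559.1, 123.9, 276.8]
tool_rot: [-3.141, 0.0, 0.449]
wrist_force: [0.2, -0.2, -0.0]
width: -0.003
finger_force: 0.0
```

Request:
jog_arm --commands "0 0 0 -0.12; 0 0 0 -0.12; 0 0 0 -0.12; 0 0 0 0; 0 0 0 0"

```text
time_s: 33.03
eef_pos: [559.4, 123.7, 276.6]
tool_rot: [-3.141, 0.001, 0.098]
wrist_force: [0.8, 0.8, 0.5]
width: -0.001
finger_force: 0.0
```

```bash
python3 phi.py
python3 - <<'E'
from kn import *
w=cam("wrist");c,r=knob(w,o+44*n,44,70);print(c);[print(q) for q in r];print(env.observe()["time_s"])
for cam_ in(w,cam("side")):
  g=cv2.GaussianBlur(cv2.cvtColor(cam_["frame"],cv2.COLOR_RGB2GRAY),(0,0),.8).astype(np.float32)
  def val(cx,cy,h0,d):
    ph=np.radians(d);e=np.cos(ph)*x+np.sin(ph)*y;u=-np.sin(ph)*x+np.cos(ph)*y;b=o+cx*x+cy*y+h0*n
    t=np.linspace(1.5,21,14)[:,None]
    r=lambda off:cv2.remap(g,*[v.reshape(1,-1).copy() for v in proj(cam_,b+44*n+t*e+off*u).astype(np.float32).T],1).ravel()
    a,m,p_=r(0),r(-3.5),r(3.5);return np.minimum(a-m,a-p_).mean()
  L=sorted((round(float(val(cx,cy,0,d))),int(cx),int(cy),d) for cx in range(-5,4) for cy in range(-3,4) for d in range(-40,95,3))[::-1]
  print(L[:6])
E
```

```text
wrist [(132, 46), (129, 48), (125, 44), (116, 50), (110, 42)]
side [(47, 36), (44, 34), (42, 38), (37, 32), (34, 40)]
scene [(-10, 90), (-11, 88), (-11, 86), (-12, 84), (-12, 82)]
[319 192]
(np.int32(48), [[355.5, 128.8], [367.3, 121.0]], [[44.3, -18.4], [49.1, -24.3]], np.float64(-51.1), np.float64(7.6))
(np.int32(49), [[365.2, 148.9], [379.3, 146.4]], [[32.3, -25.2], [34.3, -33.0]], np.float64(-75.6), np.float64(8.0))
(np.int32(259), [[289.4, 150.8], [316.8, 198.4]], [[29.2, 18.2], [-4.5, 1.5]], np.float64(-153.6), np.float64(37.7))
(np.int32(47), [[362.1, 169.6], [374.8, 172.9]], [[18.5, -25.1], [16.6, -33.0]], np.float64(-103.4), np.float64(8.2))
(np.int32(699), [[248.7, 255.7], [365.0, 261.3]], [[-62.0, 52.4], [-63.6, -37.4]], np.float64(-91.0), np.float64(89.8))
33.2333
[(139, -3, -1, 41), (138, -2, 0, 41), (138, -2, -1, 44), (137, -1, 0, 44), (136, -1, 1, 41), (136, -3, -2, 44)]
[(35, 1, -1, 41), (35, 0, -2, 41), (34, 1, -2, 44), (33, 2, 0, 41), (33, 1, 0, 38), (33, 1, -1, 44)]
```

Request:
jog_arm --commands "15 2 -15 0; 15 2 -20 0; 15 1 -15 0; 0 0 0 0; 0 0 0 0"

```text
time_s: 33.7
eef_pos: [604.4, 128.2, 225.4]
tool_rot: [3.141, 0.003, 0.094]
wrist_force: [0.3, -0.5, 0.8]
width: 0.002
finger_force: 0.0
```

Request:
jog_arm --commands "0 0 -6 0; 0 0 -4 0; 0 0 -2 0; 0 0 0 0; 0 0 0 0"

```text
time_s: 34.12
eef_pos: [604.5, 128.3, 215.2]
tool_rot: [3.142, -0.001, 0.094]
wrist_force: [0.7, 0.2, 0.5]
width: -0.002
finger_force: 0.0
```

Request:
jog_arm --commands "0 0 -2 0; 0 0 0 0; 0 0 0 0"

```text
time_s: 34.37
eef_pos: [604.6, 128.3, 212.8]
tool_rot: [3.142, -0.0, 0.094]
wrist_force: [-0.2, -0.7, 0.2]
width: -0.001
finger_force: 0.0
```

Request:
jog_arm --commands "0 0 -2 0; 0 0 0 0; 0 0 0 0"

```text
time_s: 34.62
eef_pos: [604.6, 128.3, 210.5]
tool_rot: [3.141, 0.0, 0.094]
wrist_force: [-0.2, -0.2, -0.5]
width: 0.003
finger_force: 0.0
```

Request:
jog_arm --commands "0 0 -2 0; 0 0 0 0; 0 0 0 0"

```text
time_s: 34.87
eef_pos: [604.6, 128.3, 208.5]
tool_rot: [3.141, 0.0, 0.094]
wrist_force: [0.3, 0.6, -0.3]
width: -0.0
finger_force: 0.0
```

Request:
jog_arm --commands "0 0 -1.5 0; 0 0 0 0; 0 0 0 0"

```text
time_s: 35.12
eef_pos: [604.7, 128.3, 207.5]
tool_rot: [3.142, -0.001, 0.094]
wrist_force: [0.3, 0.2, 1.2]
width: -0.0
finger_force: 0.6
```

Request:
jog_arm --commands "0 0 -1.5 0; 0 0 0 0; 0 0 0 0"

```text
time_s: 35.37
eef_pos: [604.9, 128.4, 207.2]
tool_rot: [-3.142, -0.002, 0.094]
wrist_force: [-2.9, -1.1, 7.4]
width: 0.002
finger_force: 3.6
```

Request:
jog_arm --commands "0 0 3 0; 0 0 10 0; 0 0 30 0; -20 -2 30 0; -26 -3 0 0"

```text
time_s: 35.78
eef_pos: [560.1, 123.4, 285.6]
tool_rot: [-3.141, -0.01, 0.094]
wrist_force: [0.7, -0.6, 1.9]
width: 0.0
finger_force: 0.0
```

Request:
jog_arm --commands "0 0 0 0; 0 0 0 0; 0 0 0 0; 0 0 0 0; 0 0 0 0"

```text
time_s: 36.2
eef_pos: [559.1, 123.3, 278.2]
tool_rot: [3.141, 0.001, 0.094]
wrist_force: [0.8, -0.3, 0.3]
width: -0.001
finger_force: 0.0
```

```bash
python3 phi.py; python3 rel.py
```

```text
wrist [(130, 46), (127, 48), (123, 44), (114, 50), (107, 42)]
side [(48, 36), (44, 34), (42, 38), (37, 32), (34, 40)]
scene [(-10, 90), (-11, 88), (-11, 86), (-12, 84), (-12, 82)]
t 36.35 [558.9 123.3 278.3] local off x,y,n 2.8 -2.0 130.0 F [ 0.9  0.4 -0.1] tau [ 0.02 -0.03  0.02] -0.0006981341963324573
F local 0.7 0.3 -0.6
```

```bash
python3 -c "
from plant import env
print(env.finish_job())"
```

```text
the job is handed in; nothing more can be done
None
```

I pushed the small black knob fully home on the spindle, turned it anticlockwise to its stop near the red off mark, let go of it and handed the job in at about 36 s. The spindle can't be seen under the knob, so I inferred that it is at off from the knob's angle while it was held against the stop. The knob settled a few degrees short of the mark after I let go.

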